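# Fold the pastry rule and the probe thermometer shut and stow them in their case

## Task

Put the two folding tools away in the grey storage case, each folded fully shut and lying flat, right side up, on the floor of its own compartment: the wooden pastry rule, left wide open on the white cutting board, goes in the long one, and the probe thermometer, left half open on the table, in the short one. The rule's hinge is stiff and a finger between its legs keeps it from shutting; the bolted steel post is there to push its free leg against if that helps. Leave the other things on the board and table where they are.

Things in the scene. Friction and masses are not known exactly. Their poses are not given: they have to be found in the camera images.
- rule: Folding wooden rule, steel knuckle (18 mm across); two legs, each 170 x 18 x 24 mm high, about 290 g in all; lies flat, hinge axis upright, on the board, its ends overhanging. Origin: hinge axis, underside; z up. This body is the first leg, along +x from 0 to 170 mm, y = -18.5 to -0.5 mm. Shut, the rule measures 179 x 37 x 24 mm.
- rule_fold (a joint): Angle of the rule's second leg, rad: 0 = shut (side by side with the first, at y = 0.5 to 18.5 mm of rule), 2.9 = hard stop; growing values turn it counterclockwise seen from above. Starts at 2.2 to 2.55. Friction 0.10 N m, no spring: it stays where left; a lone push on the loose rule turns the whole rule instead. A finger between the legs keeps it from shutting.
- rule_mid (a point): Middle of the shut rule's outline, at its underside: 80.5 mm along +x of rule from the hinge axis.
- thermo: Folding probe thermometer, about 190 g: white handle 150 x 24 x 24 mm with a dark blank display, and a thin steel probe. Lies flat on the table. Origin: middle of the folded thing, underside; z up; handle from x = -75 to 75 mm, y = -17 to 7 mm. Folded, the whole measures 150 x 33 x 24 mm.
- thermo_fold (a joint): Angle of the steel probe, rad: 0 = shut (along the handle's +y side, y = 8 to 16 mm of thermo, up to x = 74 mm); growing values swing it out counterclockwise seen from above, up to 2.9. Probe 140 mm long from the hinge, 8 mm wide, 6 to 18 mm above the underside. Starts at 0.3 to 0.5. Friction 0.05 N m, no spring.
- thermo_hinge (a point): Hinge axis of the probe, at the underside: x = -66.5, y = 7.5 mm of thermo.
- case: Open grey case, fixed, 212 (x) x 144 (y) x 26 mm high; origin: middle of underside. Floor 4 mm thick. Two compartments along x, 46 mm wide, walls 22 mm above the floor: the long (192 mm) at y = +45 mm, the short (164 mm) at y = -45 mm; between them an empty well 36 mm wide. The long walls (4 mm) have finger cut-outs down to the floor at x = -45 to 45 mm, on both sides of each compartment.
- long_slot (a point): Centre of the floor of the long compartment (for the rule), 4 mm above the table.
- short_slot (a point): Centre of the floor of the short compartment (for the thermometer), 4 mm above the table.
- post: Round steel post bolted to the table, 30 mm in diameter, 80 mm high, on a flange 80 mm in diameter and 6 mm thick; origin at the centre of its underside. Immovable: a tool can be pushed against it.
- board: White plastic cutting board, fixed, 200 (x) x 220 (y) x 30 mm high; origin at the middle of its underside.
- ramekin: Small white bowl, 56 mm across, 35 mm high, on the cutting board; a bystander. Origin under its centre.
- tart_ring: Steel ring, 80 mm across, 22 mm high, on the table; a bystander. Origin under its centre.
- scraper: Bench scraper lying flat on the table, about 80 x 110 x 16 mm; a bystander. Origin under its wooden grip.
- mug: White mug, 80 mm across, 90 mm high, to the left; a bystander. Origin under its centre.
- jar: Closed jar, 72 mm across, 110 mm high, to the left; a bystander. Origin under its centre.
- oil: Bottle, 64 mm across, 200 mm high, to the right; a bystander. Origin under its centre.
Mind the look-alikes: they are no part of the job. What is shaped like the rule but pink or yellow is not meant.

How it is judged:
By the outcome, as a careful person would: the job done as asked, in the order asked, and still so for the second after the job is handed in, with the robot touching nothing.
It also fails if it takes over 72 s, if anything falls off the work surface, if the arm or the gripper's body presses on something with over 40 N, if the wrist force passes 120 N, or if a joint passes its speed limit or range.

## Robot

A 6-joint arm with a two-finger parallel gripper is mounted at the origin on the work surface. World frame = base frame: x ahead of the robot, y to its left, z up, the work surface at z = 0. Lengths are in m, angles in rad, forces in N, time in s.
With the tool pointing down it reaches from about 0.35 to 0.775 m from the base axis. Payload 7.3 kg.
Tool frame: the origin (TCP) lies at the very end of the fingers, on their centre line; the grasp point (between the pads) lies 19 mm behind it (arm.grip_depth is the distance from the TCP to the grasp point, in m); y points along the fingers, z is the direction in which the jaws open and shut, and the axes are right-handed (so a half turn about y gives the same grasp; the last joint's range is limited). The gripper opens to 92 mm and grips with 3 to 60 N. Pads are 19 mm wide; open, the fingers measure 130 mm over their backs; the gripper's body (75 mm by 190 mm) begins 47 mm behind the grasp point.
Start: joints at [-1.418, 0.342, 1.524, -0, 1.275, -0.146], TCP at [0.155, -0.502, 0.227] pointing down, gripper open.
Joint ranges: [-2.53, 2.53], [-0.77, 2.02], [0.04, 2.7], [-1, 4.14], [0.28, 2.66], [-3.11, 3.11]. Speed limits (rad/s): [2.57, 2.57, 3.14, 3.14, 3.14, 3.14].

## Interface

Orientations are given as a unit quaternion [x, y, z, w].
In Python, from workcell import arm, eyes gives the robot as it stands. The module is installed in compiled form; this text tells all that it offers.
- The arm moves only by the tool jog_arm, never from a script. Its argument "moves" is one flat list of numbers, 5 for each row, row after row: the opening, from 0 (shut) to 1 (fully open), then the shift along the tool's x, y, z in m, then the turn about the tool's y in rad. In form: [claw, tx, ty, tz, spin, claw, tx, ty, tz, spin, ...]. A call has exactly 8 rows; each row shifts and turns the commanded pose from where the row before left it, along the tool's axes as they then stand; what a row does not reach is not made up. A row lasts 1/12 s, in which the tool goes at most 41.7 mm and 7.16 degrees, less where a joint would pass 70% of its speed; a pose out of reach is approached as far as the arm can. A call is refused whole if a number of a shift passes 0.0417 or a number of a turn 0.125, either way. A call with a gripper value outside its range is refused whole. The fingers move at their own pace and stop on an object; "grip_force" is the grip in N (left out, the last holds). Time passes only in rows, so rows that do not move let the fingers close, or fill a call up. It gives the time, the measured TCP pose, the force and the opening at its end, in the units of the state.
- arm.read_state(): the state, without advancing time (a new reading comes with each control period).
- eyes.snapshot(name): name is "side" or "top"; returns a dict with "pixels" (420x560x3 uint8, red, green, blue), "fx", "fy", "cx", "cy" (pixels), "xyz" and "rotation" of the camera in the world. Camera axes: x right, y down, z forward; pixel columns grow to the right and rows downward; lengths in m; the calibration is good to about 2 mm. A picture is of the moment at which its call begins. There is no depth.
- arm.close_job(): hands the job in, once; it reports no verdict.
The state is a dict: "time": time; "joints": joint angles; "qd": joint speeds; "joint_efforts": joint torques, N m; "eef_pos": TCP position; "eef_rot": TCP orientation; "force": force on the tool from outside, world axes, zero at the start; "ft_torque": the same for the moment, N m; "finger_gap": opening from 0.0 (shut) to 1.0 (fully open).
Only numpy, scipy, OpenCV 4.12 (cv2) and the standard library are available. Lean on these libraries where they do the work, as an engineer would, in place of code of your own. Each camera call takes 0.05 s, during which the arm holds its last target.

## Working session

There is one attempt and no reset: what is moved stays moved. The work goes in short steps, Python scripts to look and compute and a tool call to move; the robot and the scene stay as the last step left them, time stands still between calls to the robot, and variables do not carry over. Pictures are saved under pics/ and viewed, and the job is handed in when it is done.

Besides the shell and the picture viewer there is one more tool, called after ">>>" in YAML: its name, and indented under it one key for each argument. jog_arm: Moves the arm, as the interface text tells. Its arguments: {"type":"object","properties":{"moves":{"type":"array"},"grip_force":{"type":"number"}},"required":["moves"]}

```bash
mkdir -p pics; cat > h.py <<'E'
import numpy as np, cv2
from scipy.spatial.transform import Rotation as R
from workcell import arm, eyes
def snap(name,fn):
    s=eyes.snapshot(name); cv2.imwrite('pics/'+fn+'.png',cv2.cvtColor(s['pixels'],cv2.COLOR_RGB2BGR))
    np.savez('pics/'+fn+'.npz',**s); return s
def load(fn): return dict(np.load('pics/'+fn+'.npz'))
def px2w(s,u,v,z):
    d=np.array([(u-s['cx'])/s['fx'],(v-s['cy'])/s['fy'],1.]); d=np.array(s['rotation'])@d; o=np.array(s['xyz'])
    return o+d*(z-o[2])/d[2]
def w2px(s,p):
    c=np.array(s['rotation']).T@(np.array(p)-np.array(s['xyz'])); return s['fx']*c[0]/c[2]+s['cx'],s['fy']*c[1]/c[2]+s['cy']
def crop(fn,u0,v0,u1,v1,k,out):
    i=cv2.imread('pics/'+fn+'.png')[v0:v1,u0:u1]; cv2.imwrite('pics/'+out+'.png',cv2.resize(i,None,fx=k,fy=k,interpolation=cv2.INTER_CUBIC))
E
python3 - <<'E'
from h import *
for n in('top','side'):
    s=snap(n,n+'0'); print({k:np.round(v,4).tolist() for k,v in s.items() if k!='pixels'})
st=arm.read_state(); print(st); print(R.from_quat(st['eef_rot']).as_matrix().round(3), arm.grip_depth)
E
```

```text
{'fx': 500.3332, 'fy': 500.3332, 'cx': 278.3927, 'cy': 210.1034, 'xyz': [0.3415, -0.0129, 1.8363], 'rotation': [-0.6965, 0.7165, -0.0314, 0.023]}
{'fx': 538.2614, 'fy': 538.2614, 'cx': 269.6194, 'cy': 208.0702, 'xyz': [-0.1479, 1.0117, 1.244], 'rotation': [-0.2399, 0.8896, -0.3736, 0.1073]}
{'time': 0.1, 'joints': array([-1.41796380e+00,  3.42626128e-01,  1.52492504e+00,  4.32690875e-05,
        1.27538496e+00, -1.45997794e-01]), 'qd': array([-0.00125851, -0.00307831, -0.00340994,  0.00090646, -0.00128135,
        0.00045747]), 'joint_efforts': array([ 2.10809580e-03, -4.32003307e+01, -2.44694102e+01,  7.20893824e-02,
        5.25563769e-02, -4.20910692e-05]), 'eef_pos': array([ 0.15454127, -0.50136379,  0.22612719]), 'eef_rot': array([-0.10524235,  0.69970396, -0.69875389,  0.10526837]), 'force': array([-0.1323754 , -0.43875207, -0.06060012]), 'ft_torque': array([-0.06676732, -0.0205549 , -0.06831907]), 'finger_gap': 1.0014479176634843}
[[-0.956 -0.     0.294]
 [-0.294  0.001 -0.956]
 [-0.    -1.    -0.001]] 0.0188
```

View pics/top0.png

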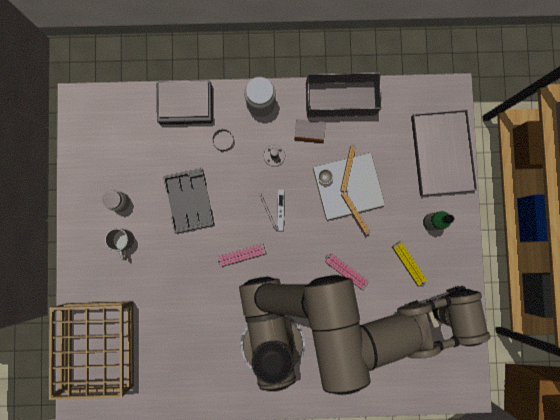

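View pics/side0.png

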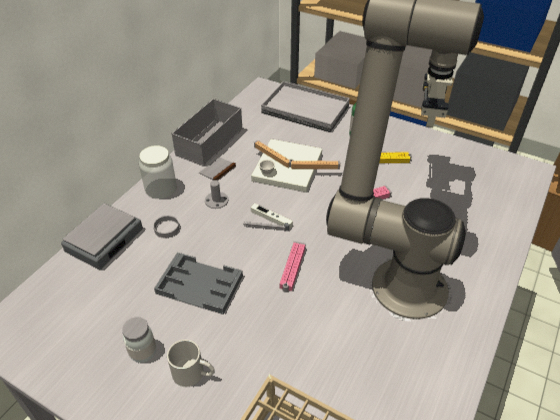

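```bash
sed -i "s/np.array(s\['rotation'\])/R.from_quat(s['rotation']).as_matrix()/g" h.py
python3 - <<'E'
from h import *
crop('top0',300,135,400,245,7,'c_rule'); crop('top0',155,140,300,240,5,'c_case')
crop('side0',230,120,360,240,6,'c_side')
E
```

```text
(no output)
```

View pics/c_rule.png

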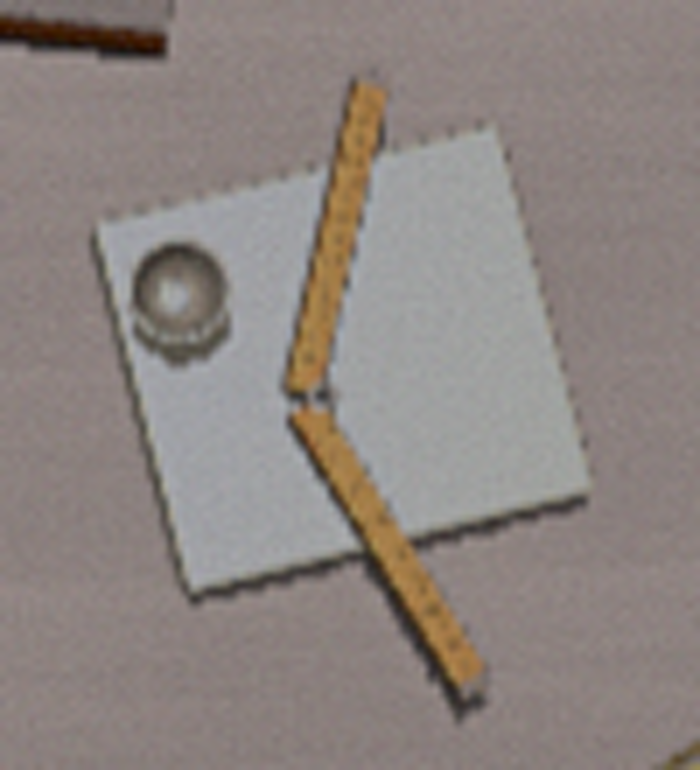

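View pics/c_case.png

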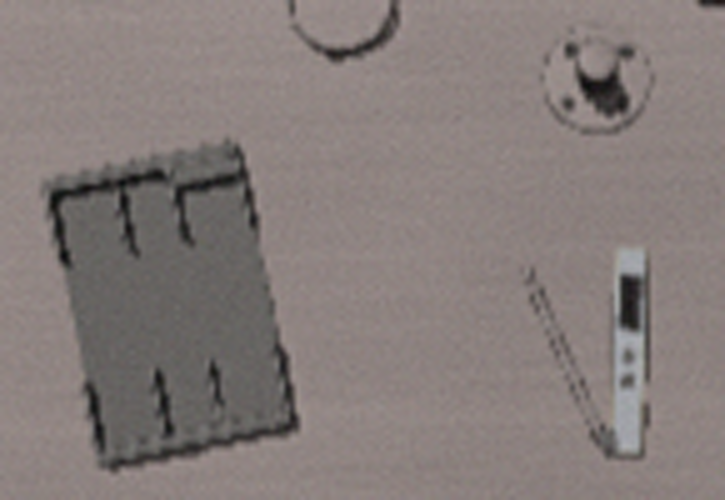

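View pics/c_side.png

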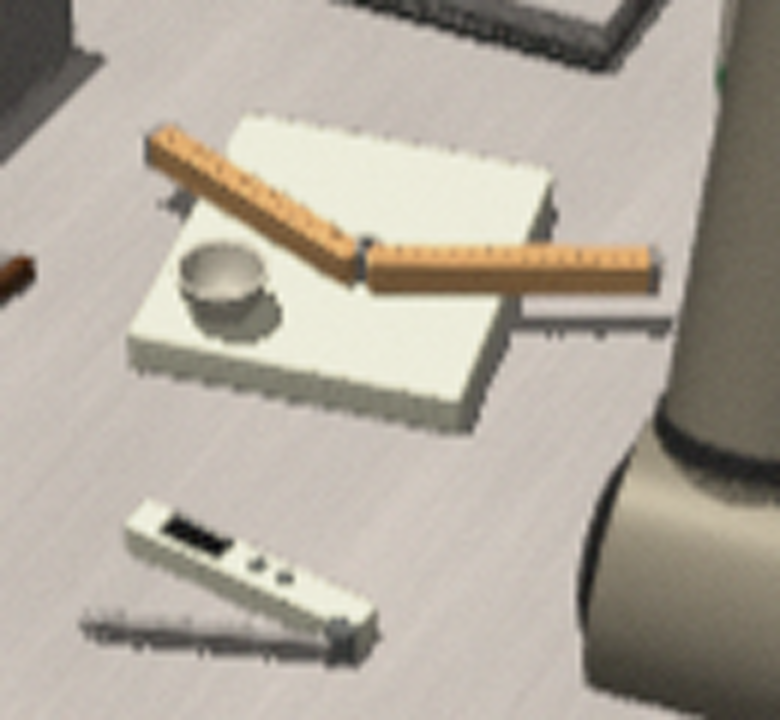

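The rule candidates in the top view are orange (345,190) on the board, pink (241,255), pink (347,270) and yellow (408,263). I choose the orange wooden one on the board: it has a steel knuckle at about (345,191), and its interior angle faces image right. So the near (lower) leg is the first leg. The thermometer is at (275,212), its hinge at about (277,229). The case is at (188,201), and the long compartment is whichever side measures 192 mm.

```bash
cat > m.py <<'E'
from h import *
from scipy.optimize import minimize
def xf(p,pts): # p=x,y,yaw
    c,s=np.cos(p[2]),np.sin(p[2]); pts=np.array(pts,float); return np.c_[p[0]+c*pts[:,0]-s*pts[:,1],p[1]+s*pts[:,0]+c*pts[:,1]]
def legs(p,z):
    a=xf(p,[[0.009,-.0185],[.17,-.0185],[.17,-.0005],[.009,-.0005]])
    b=xf([p[0],p[1],p[2]+p[3]],[[.009,.0005],[.17,.0005],[.17,.0185],[.009,.0185]])
    return [np.c_[q,np.full(4,z)] for q in(a,b)]
def fitrule(fns,p0,ztop,roi):
    data=[]
    for fn in fns:
        s=load(fn); im=s['pixels']; h=cv2.cvtColor(im,cv2.COLOR_RGB2HSV)
        m=((h[...,0]>8)&(h[...,0]<24)&(h[...,1]>90)&(h[...,2]>110)).astype(np.uint8)
        keep=np.zeros_like(m); u0,v0,u1,v1=roi[fn]; keep[v0:v1,u0:u1]=1; m*=keep
        data.append((s,cv2.GaussianBlur(m.astype(np.float32),(0,0),.6)))
    def cost(p):
        e=0
        for s,m in data:
            k=8; r=np.zeros((420*1,560*1),np.float32)
            u0,v0,u1,v1=[int(x) for x in s_roi[id(s)]]
            big=np.zeros(((v1-v0)*k,(u1-u0)*k),np.uint8)
            for zz in ([ztop] ):
                for q in legs(p,zz):
                    uv=np.array([w2px(s,x) for x in q]); uv=(uv-[u0-.0,v0-.0]+.5)*k
                    cv2.fillPoly(big,[np.round(uv).astype(int)],255)
            sm=cv2.resize(big,(u1-u0,v1-v0),interpolation=cv2.INTER_AREA)/255.
            sm=cv2.GaussianBlur(sm.astype(np.float32),(0,0),.6)
            e+=((sm-m[v0:v1,u0:u1])**2).sum()
        return e
    s_roi={id(s):roi[fn] for (s,_),fn in zip(data,fns)}
    sim=np.array([p0]+[np.array(p0)+d for d in np.diag([.01,.01,.1,.1][:len(p0)])])
    r=minimize(cost,p0,method='Nelder-Mead',options=dict(initial_simplex=sim,xatol=1e-5,fatol=1e-3,maxiter=600))
    return r.x,r.fun
def tool():
    st=arm.read_state(); M=R.from_quat(st['eef_rot']).as_matrix()
    return st,M,np.arctan2(M[1,2],M[0,2])
def go(target,jaw):
    """tool-axis shift & spin from current to target xyz, jaw direction angle (mod pi)"""
    st,M,a=tool(); d=M.T@(np.array(target)-st['eef_pos'])
    sp=-(jaw-a); sp=(sp+np.pi/2)%np.pi-np.pi/2
    print('t',round(st['time'],2),'pos',st['eef_pos'].round(4),'jaw',round(a,3),'j6',st['joints'][5].round(2),'gap',round(st['finger_gap'],3),'F',st['force'].round(1))
    print('tool shift',d.round(4),'spin',round(sp,4), 'world shift',(np.array(target)-st['eef_pos']).round(4), 'steps',np.ceil(np.linalg.norm(d)/.0417),np.ceil(abs(sp)/.125))
E
python3 - <<'E'
from m import *
s=load('top0'); S=load('side0')
P=lambda u,v,z,k,o:px2w(s,o[0]+(u+.5)/k-.5,o[1]+(v+.5)/k-.5,z)
o=(300,135)
for n,u,v,z in [('hinge',318,395,.054),('Atip',372,84,.054),('Btip',472,680,.054),('ramekin',180,280,.065),('b1',97,225,.03),('b2',492,128,.03),('b3',590,492,.03),('b4',190,595,.03)]: print(n,P(u,v,z,7,o).round(4))
o=(155,140)
for n,u,v,z in [('c1',47,187,.026),('c2',237,145,.026),('c3',297,428,.026),('c4',105,465,.026),('post top',600,60,.08),('flange c',598,80,.006),('th1',617,248,.024),('th2',646,248,.024),('th3',643,456,.024),('th4',613,455,.024),('probe tip',530,270,.015),('thinge',610,440,.018)]: print(n,P(u,v,z,5,o).round(4))
b=P(472,680,.054,7,(300,135));h=P(318,395,.054,7,(300,135));a=P(372,84,.054,7,(300,135))
y1=np.arctan2(*(b-h)[[1,0]]);y2=np.arctan2(*(a-h)[[1,0]]);th=(y2-y1)%(2*np.pi);print(y1,th)
for f in (['top0'],['side0'],['top0','side0']):
    print(f,fitrule(f,[h[0],h[1],y1,th],.054,{'top0':(325,135,385,245),'side0':(245,135,350,175)}))
E
```

```text
hinge [ 0.5407 -0.277   0.054 ]
Atip [ 0.7013 -0.3112  0.054 ]
Btip [ 0.3925 -0.3499  0.054 ]
ramekin [ 0.6004 -0.2071  0.065 ]
b1 [ 0.6356 -0.1687  0.03  ]
b2 [ 0.6812 -0.3772  0.03  ]
b3 [ 0.4888 -0.4199  0.03  ]
b4 [ 0.4412 -0.2102  0.03  ]
c1 [0.6132 0.3762 0.026 ]
c2 [0.6403 0.2377 0.026 ]
c3 [0.4326 0.1979 0.026 ]
c4 [0.4098 0.3367 0.026 ]
post top [ 0.6854 -0.0283  0.08  ]
flange c [ 0.6849 -0.027   0.006 ]
th1 [ 0.5573 -0.0372  0.024 ]
th2 [ 0.5568 -0.0584  0.024 ]
th3 [ 0.4053 -0.0517  0.024 ]
th4 [ 0.4066 -0.03    0.024 ]
probe tip [0.544  0.0268 0.015 ]
thinge [ 0.4178 -0.0282  0.018 ]
-2.6846057291055407 2.4746805178449454
['top0'] (array([ 0.53980032, -0.27689678, -2.62414617,  2.36313138]), np.float64(28.2021484375))
['side0'] (array([ 0.54317283, -0.27297651, -2.69960365,  2.47172514]), np.float64(204.40603637695312))
['top0', 'side0'] (array([ 0.54132078, -0.2749666 , -2.6235184 ,  2.35637473]), np.float64(291.0754699707031))
```

```bash
python3 - <<'E'
from m import *
go([.4873,-.2958,.10],-1.053)
s=load('top0'); im=s['pixels'][...,::-1].copy(); im=cv2.resize(im[135:245,290:400],None,fx=7,fy=7,interpolation=cv2.INTER_CUBIC)
for q in legs([0.5398,-0.2769,-2.624,2.363],.054):
    uv=np.array([w2px(s,x) for x in q]); uv=(uv-[290,135]+.5)*7; cv2.polylines(im,[uv.astype(int)],True,(255,0,0),1)
cv2.imwrite('pics/ov.png',im)
E
```

```text
t 0.1 pos [ 0.1545 -0.5014  0.2261] jaw -1.272 j6 -0.15 gap 1.001 F [-0.1 -0.4 -0.1]
tool shift [-0.3785  0.1263 -0.0983] spin -0.219 world shift [ 0.3328  0.2056 -0.1261] steps 10.0 2.0
```

View pics/ov.png

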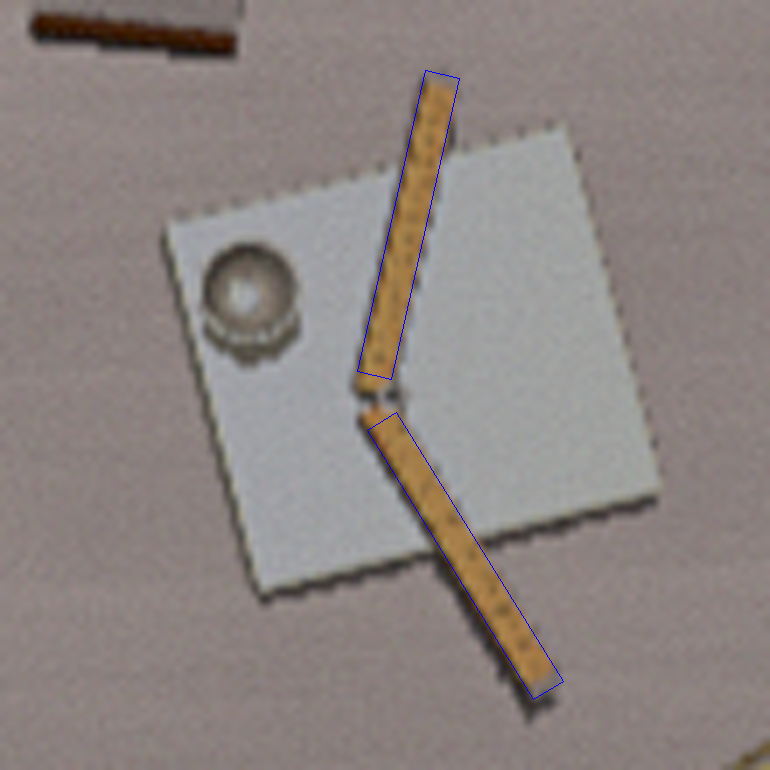

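The overlay matches the orange rule: near leg from (380,420) to (545,690), far leg from (375,378) to (440,75) in the crop. Moving to above the first leg, close to the hinge.

>>> jog_arm:
  moves: [0.7,-0.038,0.006,-0.01,0,0.7,-0.038,0.006,-0.01,0,0.7,-0.038,0.006,-0.01,0,0.7,-0.038,0.006,-0.01,0,0.7,-0.038,0.006,-0.01,0,0.7,-0.038,0.006,-0.01,0,0.7,-0.038,0.006,-0.01,0,0.7,-0.038,0.006,-0.01,0]
  grip_force: 60

```text
time: 0.77
eef_pos: [0.4228, -0.3343, 0.1782]
eef_rot: [-0.105, 0.699, -0.699, 0.105]
force: [0.4, -1.2, 0.3]
finger_gap: 0.701
```

```bash
python3 -c "
from m import *
go([.4873,-.2958,.08],-1.053)"
```

```text
t 0.77 pos [ 0.4228 -0.3343  0.1782] jaw -1.272 j6 0.46 gap 0.701 F [ 0.4 -1.2  0.3]
tool shift [-0.073   0.0982 -0.0178] spin -0.2191 world shift [ 0.0645  0.0385 -0.0982] steps 3.0 2.0
```

>>> jog_arm:
  moves: [0.7,-0.0243,0.0245,-0.006,0,0.7,-0.0243,0.0245,-0.006,0,0.7,-0.0243,0.0245,-0.006,0,0.7,0,0.0247,0,-0.11,0.7,0,0,0,-0.109,0.7,0,0,0,0,0.7,0,0,0,0,0.7,0,0,0,0]

```text
time: 1.43
eef_pos: [0.4862, -0.2977, 0.0812]
eef_rot: [0.18, -0.683, 0.684, -0.18]
force: [-0.6, 0.7, 0.1]
finger_gap: 0.701
```

```bash
python3 -c "
from m import *
go([.4873,-.2958,.033],-1.053)"
```

```text
t 1.43 pos [ 0.4862 -0.2977  0.0812] jaw -1.057 j6 0.37 gap 0.701 F [-0.6  0.7  0.1]
tool shift [-0.0019  0.0482 -0.0012] spin -0.0035 world shift [ 0.0011  0.0019 -0.0482] steps 2.0 1.0
```

Lower and close.

>>> jog_arm:
  moves: [0.7,-0.002,0.02,-0.001,0,0.7,0,0.02,0,0,0.7,0,0.0077,0,0,0.1,0,0,0,0,0.1,0,0,0,0,0.1,0,0,0,0,0.1,0,0,0,0,0.1,0,0,0,0]
  grip_force: 60

```text
time: 2.1
eef_pos: [0.4876, -0.2957, 0.0339]
eef_rot: [0.181, -0.683, 0.684, -0.181]
force: [0.3, -0.2, 0.5]
finger_gap: 0.389
```

```bash
python3 -c "
from m import *
go([.4873,-.2958,.085],-1.053)
snap('top','t1');snap('side','s1')
crop('s1',230,110,360,240,5,'c_s1')"
```

```text
t 2.1 pos [ 0.4876 -0.2957  0.0339] jaw -1.053 j6 0.37 gap 0.389 F [ 0.3 -0.2  0.5]
tool shift [ 0.0003 -0.0511 -0.    ] spin -0.0003 world shift [-0.0003 -0.0001  0.0511] steps 2.0 1.0
```

View pics/c_s1.png

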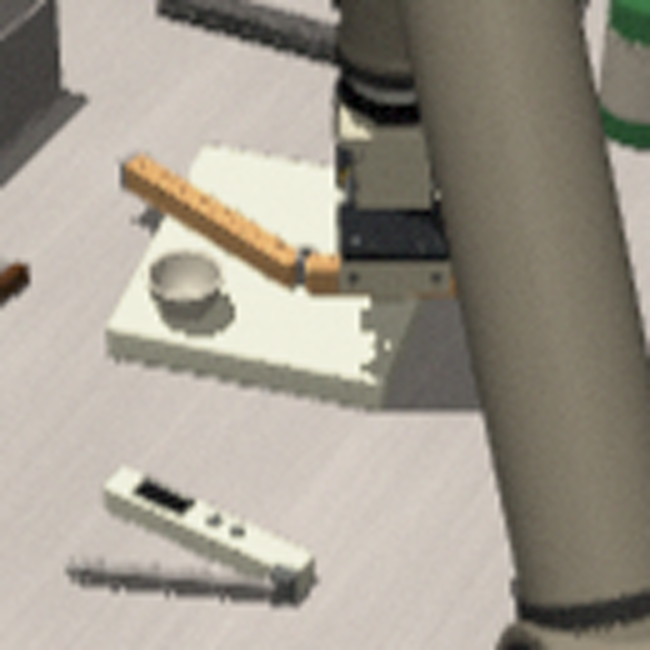

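>>> jog_arm:
  moves: [0.05,0,0,0,0,0.05,0,0,0,0,0.05,0,0,0,0,0.05,0,0,0,0,0.05,0,0,0,0,0.05,0,0,0,0,0.05,0,-0.02,0,0,0.05,0,-0.03,0,0]

```text
time: 2.87
eef_pos: [0.4846, -0.2932, 0.0797]
eef_rot: [-0.183, 0.686, -0.681, 0.179]
force: [0.5, -0.7, -2.6]
finger_gap: 0.191
```

```bash
python3 -c "
from m import *
go([.4873,-.2958,.085],-1.053)
snap('top','t2');snap('side','s2')
crop('s2',230,110,360,240,5,'c_s2')"
```

```text
t 2.87 pos [ 0.4846 -0.2932  0.0797] jaw -1.053 j6 0.37 gap 0.191 F [ 0.5 -0.7 -2.6]
tool shift [-0.0011 -0.0053  0.0035] spin -0.0001 world shift [ 0.0027 -0.0026  0.0053] steps 1.0 1.0
```

View pics/c_s2.png

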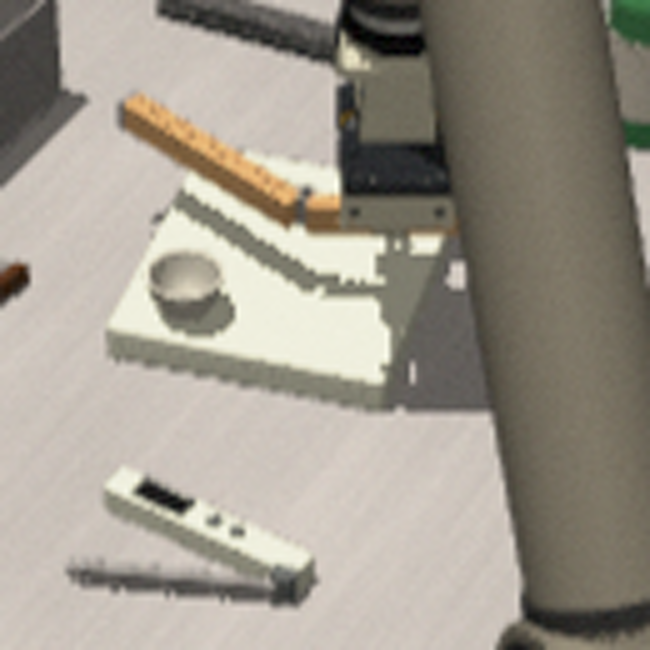

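Gripped (gap 17.6 mm ≈ leg width) and level. Lifting over the ramekin and moving towards the post.

>>> jog_arm:
  moves: [0.05,0,-0.008,0,0,0.05,-0.009,0,-0.014,0,0.05,-0.018,0,-0.028,0,0.05,-0.022,0,-0.034,0,0.05,-0.022,0,-0.034,0,0.05,-0.022,0,-0.034,0,0.05,-0.014,0,-0.022,0,0.05,-0.01,0,-0.015,0]

```text
time: 3.63
eef_pos: [0.4972, -0.076, 0.0895]
eef_rot: [-0.183, 0.684, -0.682, 0.181]
force: [0.0, -0.3, -2.5]
finger_gap: 0.186
```

```bash
python3 -c "
from m import *
go([.4985,-.078,.055],-1.053)
snap('top','t3');snap('side','s3')
crop('s3',170,110,370,270,4,'c_s3');crop('t3',220,120,380,240,5,'c_t3')"
```

```text
t 3.63 pos [ 0.4972 -0.076   0.0895] jaw -1.051 j6 0.75 gap 0.186 F [ 0.  -0.3 -2.5]
tool shift [-0.0002  0.0344  0.0025] spin 0.0023 world shift [ 0.0013 -0.002  -0.0345] steps 1.0 1.0
```

View pics/c_s3.png

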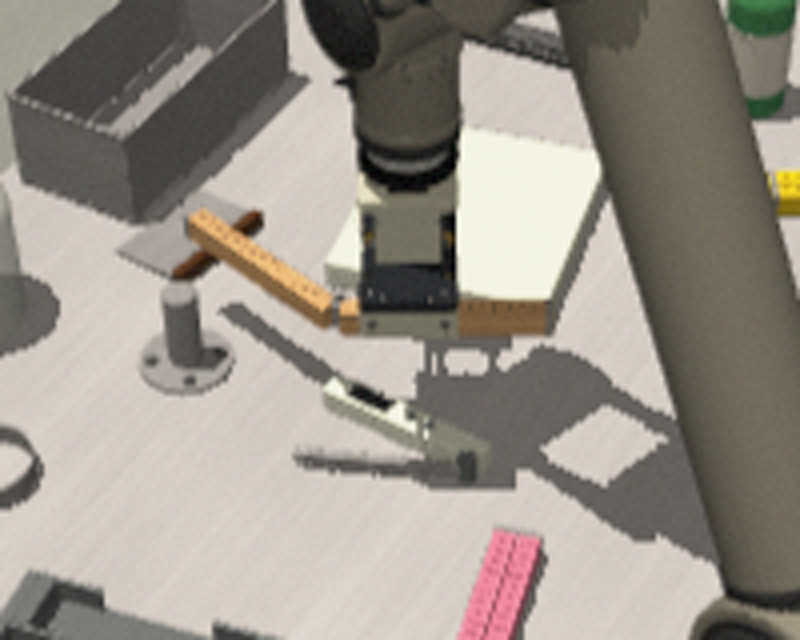

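View pics/c_t3.png

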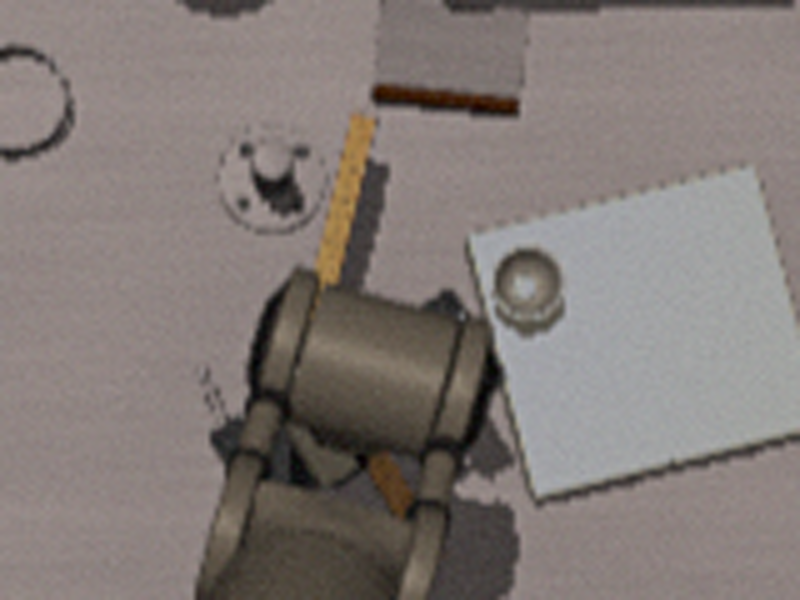

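```bash
python3 - <<'E'
from m import *
st,M,a=tool(); post=np.array([.685,-.0277]); yaw=-2.622
rot=lambda t:R.from_euler('z',t).as_matrix()[:2,:2]
G=np.array([.055,-.0095])
def T(phi,y=.0335): return post+rot(yaw)@(G-rot(phi)@np.array([.13,y]))
cur=st['eef_pos'].copy(); 
print(T(2.5,.048))
ph=np.linspace(2.36,.45,16)
for i,p in enumerate(ph):
    t=np.r_[T(p),.05]; d=M.T@(t-cur); print(round(p,2),t.round(3),d.round(4), 'reach',np.hypot(*t[:2]).round(3)); cur=t
E
```

```text
[ 0.49766659 -0.0785853 ]
2.36 [ 0.498 -0.045  0.05 ] [-0.016   0.0396 -0.0262] reach 0.5
2.23 [ 0.5   -0.028  0.05 ] [-0.0096  0.     -0.0141] reach 0.5
2.11 [ 0.503 -0.012  0.05 ] [-0.0113  0.     -0.0128] reach 0.503
1.98 [0.508 0.004 0.05 ] [-0.0128  0.     -0.0113] reach 0.508
1.85 [0.516 0.02  0.05 ] [-0.0142  0.     -0.0096] reach 0.516
1.72 [0.525 0.034 0.05 ] [-0.0153 -0.     -0.0077] reach 0.526
1.6 [0.537 0.047 0.05 ] [-0.0161 -0.     -0.0057] reach 0.539
1.47 [0.549 0.058 0.05 ] [-0.0167 -0.     -0.0036] reach 0.552
1.34 [0.563 0.068 0.05 ] [-0.017  -0.     -0.0014] reach 0.567
1.21 [0.578 0.076 0.05 ] [-0.0171 -0.      0.0007] reach 0.583
1.09 [0.594 0.082 0.05 ] [-0.0168 -0.0001  0.0029] reach 0.6
0.96 [0.611 0.086 0.05 ] [-0.0163 -0.0001  0.005 ] reach 0.617
0.83 [0.628 0.087 0.05 ] [-0.0156 -0.0001  0.007 ] reach 0.634
0.7 [0.645 0.087 0.05 ] [-0.0145 -0.0001  0.009 ] reach 0.651
0.58 [0.662 0.084 0.05 ] [-0.0133 -0.0001  0.0107] reach 0.667
0.45 [0.678 0.079 0.05 ] [-0.0118 -0.0001  0.0123] reach 0.683
```

>>> jog_arm:
  moves: [0.05,0,0.02,0,0,0.05,0,0.0196,0,0,0.05,-0.008,0,-0.013,0,0.05,-0.008,0,-0.013,0,0.05,-0.0096,0,-0.0141,0,0.05,-0.0113,0,-0.0128,0,0.05,-0.0128,0,-0.0113,0,0.05,-0.0142,0,-0.0096,0]

```text
time: 4.4
eef_pos: [0.517, 0.016, 0.0502]
eef_rot: [-0.182, 0.684, -0.683, 0.18]
force: [0.7, -0.0, -3.2]
finger_gap: 0.187
```

```bash
python3 -c "
from m import *
go([.516,.020,.05],-1.053)
snap('top','t4')
crop('t4',220,120,380,240,5,'c_t4')"
```

```text
t 4.4 pos [0.517  0.016  0.0502] jaw -1.054 j6 0.94 gap 0.187 F [ 0.7 -0.  -3.2]
tool shift [-0.0011  0.0002 -0.0039] spin -0.001 world shift [-0.001   0.004  -0.0002] steps 1.0 1.0
```

View pics/c_t4.png

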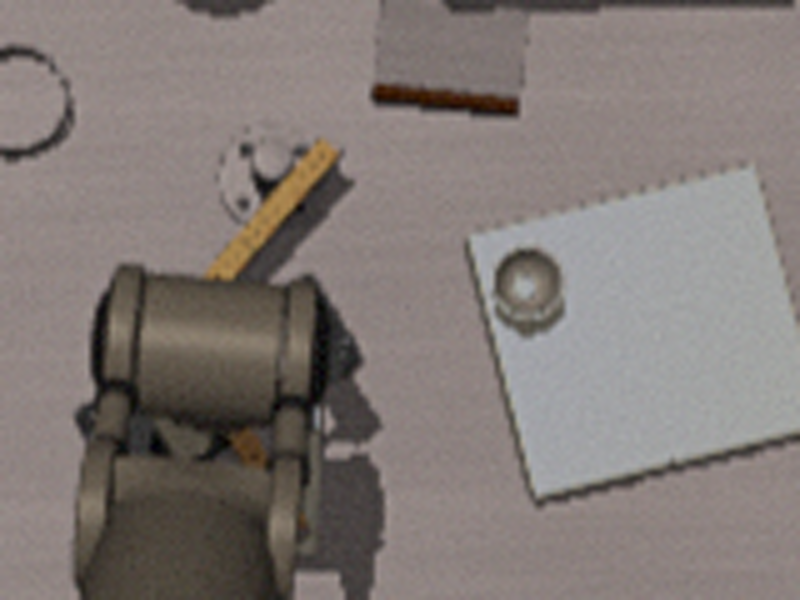

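The second leg is touching the post at about (285,175) in the crop and is turning as planned. Continuing the arc.

>>> jog_arm:
  moves: [0.05,-0.0155,0,-0.0085,0,0.05,-0.0161,0,-0.0062,0,0.05,-0.0167,0,-0.0042,0,0.05,-0.017,0,-0.002,0,0.05,-0.0171,0,0.0003,0,0.05,-0.0168,0,0.0025,0,0.05,-0.0163,0,0.005,0,0.05,-0.0156,0,0.007,0]

```text
time: 5.12
eef_pos: [0.6285, 0.0857, 0.0498]
eef_rot: [-0.182, 0.684, -0.683, 0.18]
force: [-0.2, 0.3, -3.5]
finger_gap: 0.191
```

```bash
python3 -c "
from m import *
go([.678,.079,.05],-1.053)
snap('top','t5')
crop('t5',200,120,360,240,5,'c_t5')"
```

```text
t 5.12 pos [0.6285 0.0857 0.0498] jaw -1.053 j6 1.07 gap 0.191 F [-0.2  0.3 -3.5]
tool shift [-0.0397 -0.0003  0.0303] spin -0.0001 world shift [ 0.0495 -0.0067  0.0002] steps 2.0 1.0
```

View pics/c_t5.png

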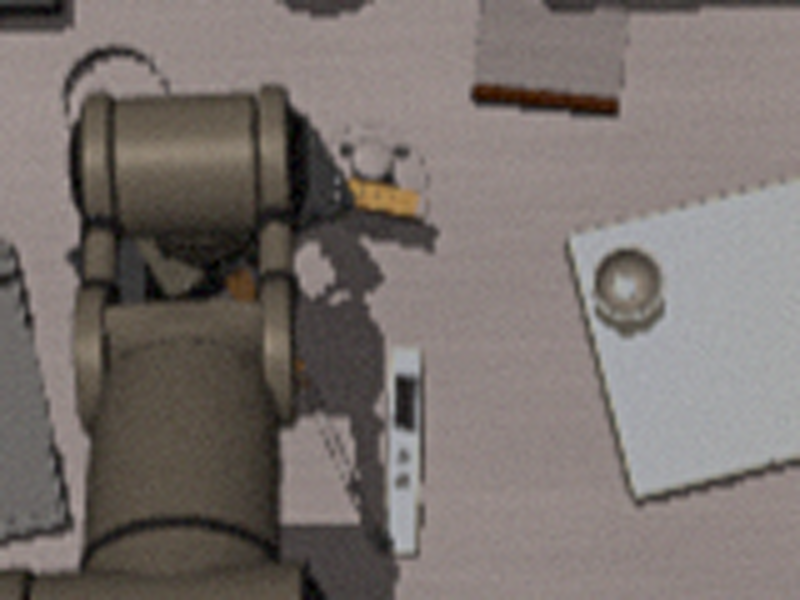

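>>> jog_arm:
  moves: [0.05,-0.0145,0,0.009,0,0.05,-0.0133,0,0.0107,0,0.05,-0.0118,0,0.0123,0,0.05,0,0,0,0,0.05,0,0,0,0,0.05,0,0,0,0,0.05,0,0,0,0,0.05,0,0,0,0]

```text
time: 5.83
eef_pos: [0.6786, 0.0778, 0.0512]
eef_rot: [-0.181, 0.684, -0.683, 0.181]
force: [0.4, 0.9, -2.7]
finger_gap: 0.184
```

```bash
python3 -c "
from m import *
go([.678,.079,.05],-1.053)
snap('top','t6');snap('side','s6')
crop('t6',200,120,360,240,5,'c_t6');crop('s6',130,110,330,270,4,'c_s6')"
```

```text
t 5.83 pos [0.6786 0.0778 0.0512] jaw -1.053 j6 1.05 gap 0.184 F [ 0.4  0.9 -2.7]
tool shift [-0.0001  0.0012 -0.0013] spin 0.0002 world shift [-0.0006  0.0012 -0.0012] steps 1.0 1.0
```

View pics/c_t6.png

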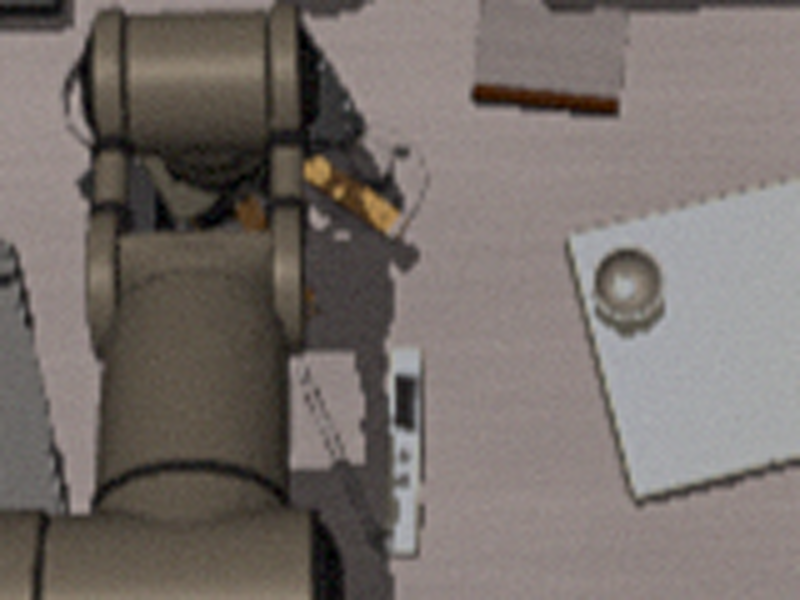

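View pics/c_s6.png

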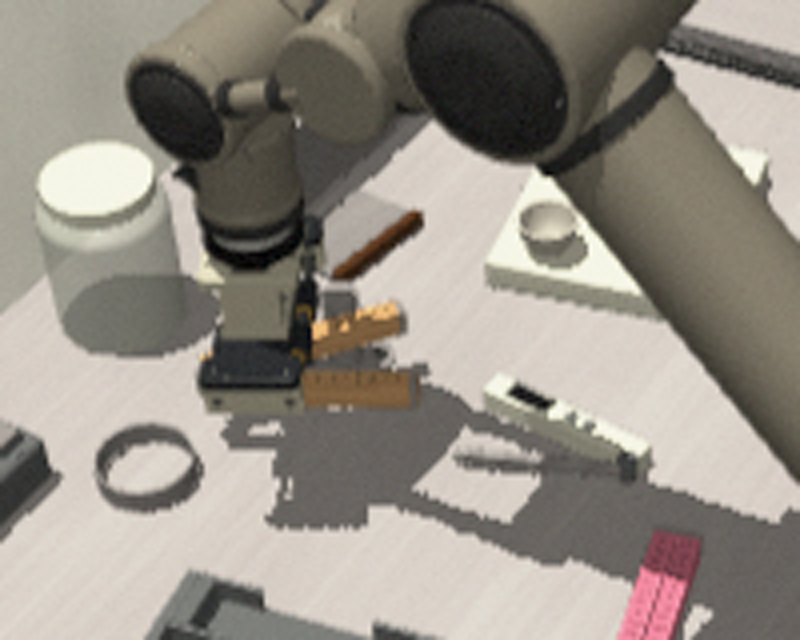

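The second leg has folded to about 0.46 rad (crop line (315,170)–(395,225)). Next I lay the rule on free table, parallel to the case. First I check the case end walls.

```bash
python3 -c "
from m import *
crop('top0',160,160,220,240,8,'c_case2')
go([.544,.154,.05],-1.379)"
```

```text
t 5.93 pos [0.679  0.0778 0.0514] jaw -1.053 j6 1.05 gap 0.19 F [ 0.1 -0.4 -3. ]
tool shift [ 0.0795  0.0014 -0.133 ] spin 0.3263 world shift [-0.135   0.0762 -0.0014] steps 4.0 3.0
```

View pics/c_case2.png

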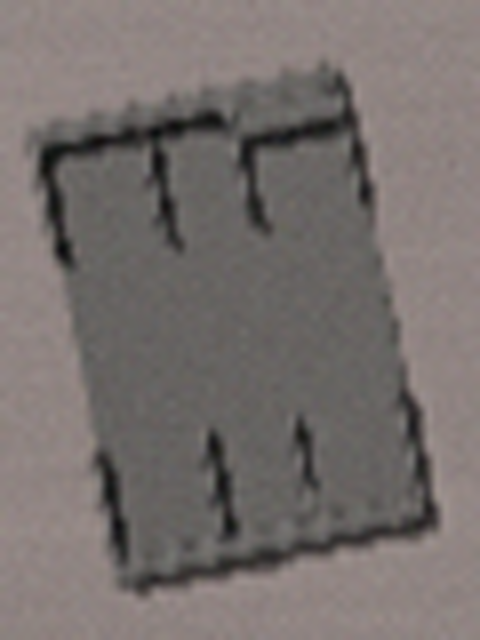

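The left compartment has the thin end wall, so it is the long one, on the case's +y side. The right one has the thick end wall, so it is the short one.

>>> jog_arm:
  moves: [0.05,0.01,0,-0.0167,0,0.05,0.014,0,-0.0233,0,0.05,0.0185,0,-0.031,0,0.05,0.0185,0,-0.031,0,0.05,0.0185,0.015,-0.031,0,0.05,0,0.01,0,0.109,0.05,0,0,0,0.109,0.05,0,0,0,0.108]

```text
time: 6.6
eef_pos: [0.5435, 0.1545, 0.0261]
eef_rot: [0.067, -0.704, 0.704, -0.066]
force: [0.0, -0.4, -2.2]
finger_gap: 0.189
```

```bash
python3 -c "
from m import *
go([.544,.154,.006],-1.379)
snap('side','s7')
crop('s7',130,110,330,270,4,'c_s7')"
```

```text
t 6.6 pos [0.5435 0.1545 0.0261] jaw -1.383 j6 1.52 gap 0.189 F [ 0.  -0.4 -2.2]
tool shift [-0.0004  0.0201  0.0006] spin -0.0039 world shift [ 0.0005 -0.0005 -0.0201] steps 1.0 1.0
```

View pics/c_s7.png

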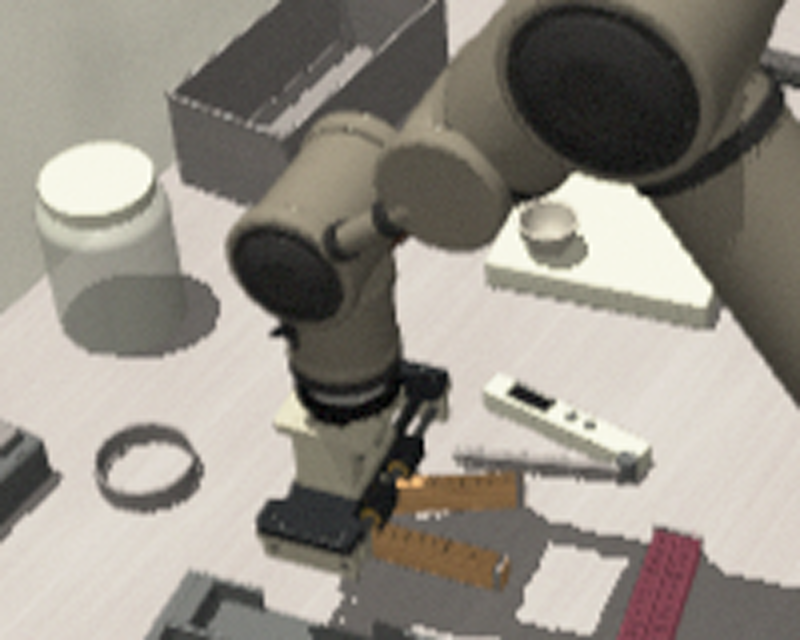

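>>> jog_arm:
  moves: [0.05,0,0.007,0,0,0.05,0,0.007,0,0,0.05,0,0.005,0,0,0.05,0,0,0,0,0.05,0,0,0,0,0.26,0,0,0,0,0.26,0,0,0,0,0.26,0,0,0,0]

```text
time: 7.32
eef_pos: [0.545, 0.1539, 0.0077]
eef_rot: [0.067, -0.704, 0.704, -0.068]
force: [0.1, 1.5, -0.2]
finger_gap: 0.257
```

>>> jog_arm:
  moves: [0.26,0,-0.005,0,0,0.26,0,-0.01,0,0,0.26,0,-0.02,0,0,0.26,0,-0.03,0,0,1,0.04,-0.03,0,0,1,0.04,-0.01,0,0,1,0.04,0,0,0,1,0.04,0,0,0]

```text
time: 7.98
eef_pos: [0.393, 0.1244, 0.1088]
eef_rot: [-0.066, 0.704, -0.704, 0.069]
force: [-0.2, 0.2, 0.8]
finger_gap: 0.501
```

```bash
python3 -c "
from m import *
go([.544,.154,.1],-1.379)
snap('side','s8');snap('top','t8')
crop('s8',130,110,330,270,4,'c_s8');crop('t8',190,120,300,240,5,'c_t8')"
```

```text
t 7.98 pos [0.393  0.1244 0.1088] jaw -1.379 j6 1.5 gap 0.501 F [-0.2  0.2  0.8]
tool shift [-0.1538  0.0094 -0.0002] spin 0.0001 world shift [ 0.151   0.0296 -0.0088] steps 4.0 1.0
```

View pics/c_s8.png

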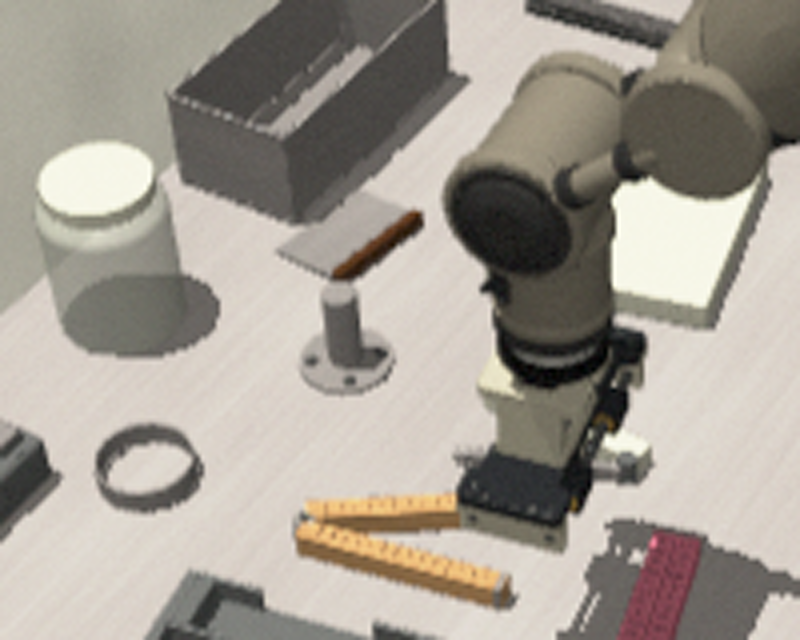

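View pics/c_t8.png

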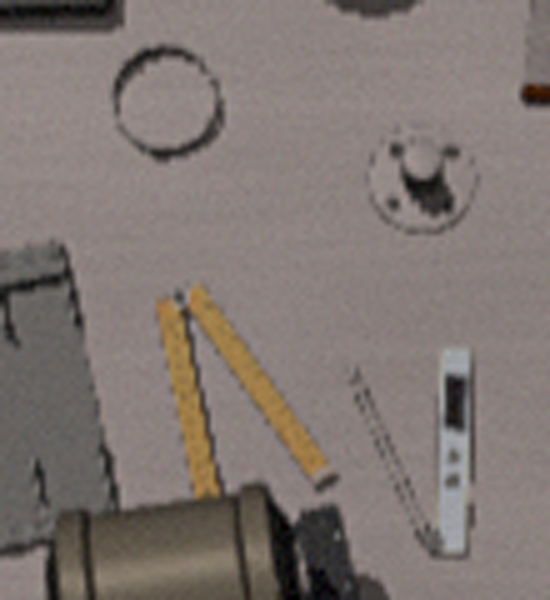

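The rule lies flat on the table as a V: hinge at crop (180,297), first leg through (207,490), second-leg tip at (327,478).

```bash
python3 - <<'E'
from m import *
s=load('t8')
P=lambda u,v:px2w(s,190+(u+.5)/5-.5,120+(v+.5)/5-.5,.024)
h=P(180,297);f=P(207,490);f0=P(167,303);t=P(327,478);t0=P(196,292)
print(h,f0,f,t0,t)
a1=np.arctan2(*(f-f0)[[1,0]]);a2=np.arctan2(*(t-t0)[[1,0]]);print(a1,a2,a2-a1)
th=a2-a1; rot=lambda q:R.from_euler('z',q).as_matrix()[:2,:2]
# from fit with first-leg only partially visible: restrict to hand values
for d in (.07,.08,.085):
    A=h[:2]+rot(a1)@[d,-.0185]; B=h[:2]+rot(a2)@[d,.0185]; print(d,'outer pts',A,B,'gap',np.linalg.norm(A-B),'mid',(A+B)/2,'dir',np.arctan2(*(B-A)[[1,0]]))
E
```

```text
[0.60002294 0.15271626 0.024     ] [0.59587346 0.16227255 0.024     ] [0.45848464 0.13608893 0.024     ] [0.60337958 0.14098549 0.024     ] [0.46475706 0.04893505 0.024     ]
-2.953270619224787 -2.5554129947261974 0.3978576244985894
0.07 outer pts [0.52779716 0.15778441] [0.55194261 0.09858187] gap 0.06393703006201211 mid [0.53986988 0.12818314] dir -1.1835454801805956
0.08 outer pts [0.51797396 0.1559123 ] [0.54361201 0.09305005] gap 0.06788941769605004 mid [0.53079298 0.12448118] dir -1.1835454801805954
0.085 outer pts [0.51306236 0.15497625] [0.53944671 0.09028413] gap 0.06986561151306904 mid [0.52625453 0.12263019] dir -1.1835454801805962
```

```bash
python3 -c "
from m import *
go([.526,.1225,.06],-1.184)"
```

```text
t 8.08 pos [0.386  0.1237 0.1071] jaw -1.378 j6 1.5 gap 0.591 F [0.2 0.8 0.7]
tool shift [-0.1376  0.046   0.028 ] spin -0.1944 world shift [ 0.14   -0.0012 -0.0471] steps 4.0 2.0
```

>>> jog_arm:
  moves: [1,-0.02,0,0.004,0,1,-0.0295,0,0.006,0,1,-0.0295,0.01,0.006,0,1,-0.0295,0.01,0.006,0,1,-0.0295,0.01,0.006,0,1,0,0.016,0,-0.097,1,0,0,0,-0.097,1,0,0,0,0]

```text
time: 8.75
eef_pos: [0.5351, 0.1234, 0.0609]
eef_rot: [-0.137, 0.694, -0.694, 0.136]
force: [-0.8, 0.3, 1.0]
finger_gap: 1.0
```

```bash
python3 -c "
from m import *
go([.526,.1225,.005],-1.184)"
```

```text
t 8.75 pos [0.5351 0.1234 0.0609] jaw -1.182 j6 1.27 gap 1.0 F [-0.8  0.3  1. ]
tool shift [ 0.0087  0.0559 -0.0026] spin 0.0023 world shift [-0.0091 -0.0009 -0.0559] steps 2.0 1.0
```

>>> jog_arm:
  moves: [1,0.0087,0,-0.0026,0,1,0,0.018,0,0,1,0,0.02,0,0,1,0,0.0175,0,0,1,0,0,0,0,0.8,0,0,0,0,0.7,0,0,0,0,0.6,0,0,0,0]
  grip_force: 30

```text
time: 9.42
eef_pos: [0.5268, 0.1228, 0.0073]
eef_rot: [0.134, -0.694, 0.694, -0.136]
force: [-1.2, 0.7, 0.9]
finger_gap: 0.833
```

>>> jog_arm:
  moves: [0.5,0,0,0,0,0.45,0,0,0,0,0.4,0,0,0,0,0.35,0,0,0,0,0.3,0,0,0,0,0.3,0,0,0,0,0.3,0,0,0,0,0.3,0,0,0,0]
  grip_force: 40

```text
time: 10.08
eef_pos: [0.5264, 0.1227, 0.0068]
eef_rot: [0.135, -0.694, 0.694, -0.136]
force: [-1.3, -0.6, 6.9]
finger_gap: 0.391
```

```bash
python3 -c "
from m import *
go([.526,.1225,.05],-1.184)
snap('side','s9');snap('top','t9')
crop('s9',130,130,330,290,4,'c_s9');crop('t9',190,120,300,240,5,'c_t9')"
```

```text
t 10.08 pos [0.5264 0.1227 0.0068] jaw -1.185 j6 1.27 gap 0.391 F [-1.3 -0.6  6.9]
tool shift [ 0.0004 -0.0432  0.    ] spin -0.0012 world shift [-0.0004 -0.0002  0.0432] steps 2.0 1.0
```

View pics/c_s9.png

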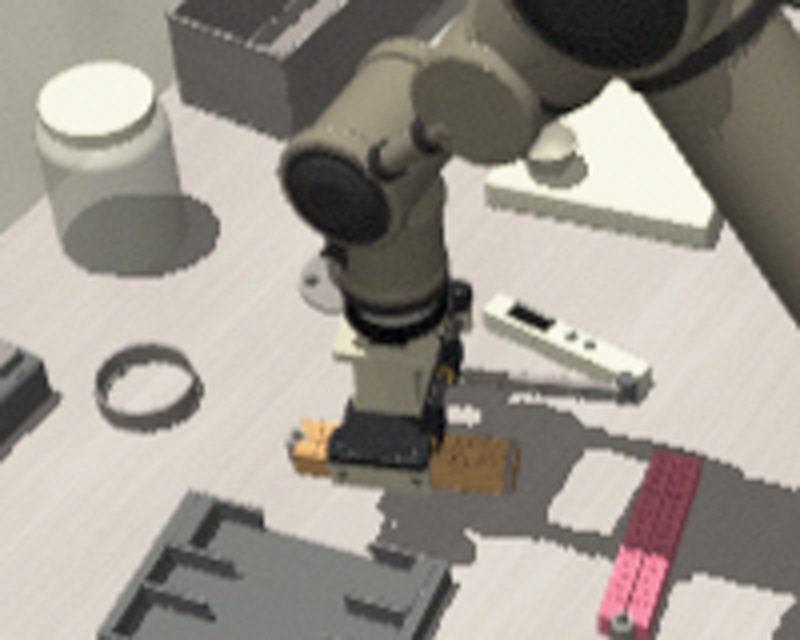

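View pics/c_t9.png

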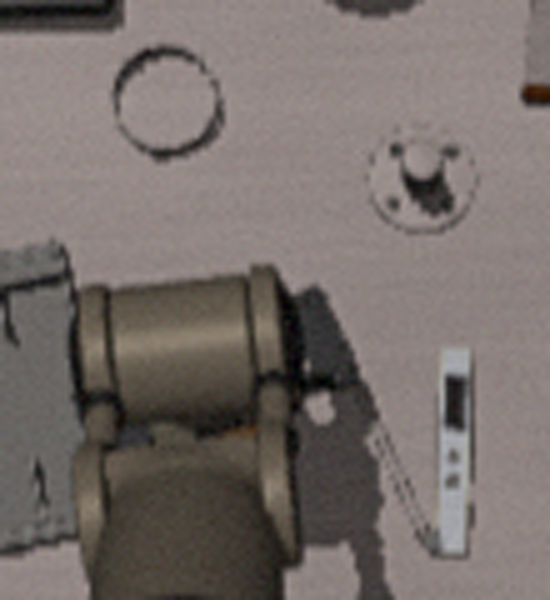

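Gap 36 mm: the rule is shut, side by side. I measure where its ends are relative to the grip: (292,440) knuckle, (518,468) end in the side crop.

```bash
python3 - <<'E'
from m import *
crop('s9',195,225,265,260,11,'c_s9b')
s=load('t8')
# case corners cross-check from t8 & refine centre
o=load('top0')
E
```

```text
(no output)
```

View pics/c_s9b.png

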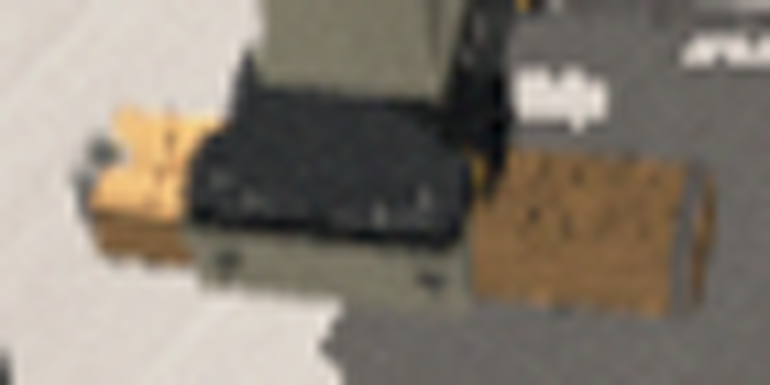

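```bash
python3 - <<'E'
from m import *
s=load('s9'); P=lambda u,v:px2w(s,195+(u+.5)/11-.5,225+(v+.5)/11-.5,.024)
k=P(88,163);e=P(705,205); print(k,e,np.linalg.norm(e-k),(k+e)/2,np.arctan2(*(e-k)[[1,0]]))
o=load('top0')
Q=lambda u,v,z:px2w(o,160+(u+.5)/8-.5,160+(v+.5)/8-.5,z)
c=[Q(35,138,.026),Q(338,70,.026),Q(435,520,.026),Q(130,585,.02)]
for x in c: print(x)
S=load('side0'); crop('side0',150,245,250,315,8,'c_cs')
C=np.mean(c,0);print(C)
# project model corners of case
def corners(cx,cy,yaw): return [np.r_[xf([cx,cy,yaw],[[a*.106,b*.072]])[0],.026] for a,b in((1,1),(1,-1),(-1,-1),(-1,1))]
im=cv2.imread('pics/c_cs.png'); 
uv=np.array([w2px(S,x) for x in corners(.524,.287,.19)]); cv2.polylines(im,[((uv-[150,245]+.5)*8).astype(int)],True,(0,0,255),1); cv2.imwrite('pics/c_cs.png',im)
im=cv2.imread('pics/c_case2.png'); uv=np.array([w2px(o,x) for x in corners(.524,.287,.19)]); cv2.polylines(im,[((uv-[160,160]+.5)*8).astype(int)],True,(0,0,255),1); cv2.imwrite('pics/c_ct.png',im)
E
```

```text
[0.6082354  0.16051062 0.024     ] [0.45060599 0.0881226  0.024     ] 0.17345621200758768 [0.5294207  0.12431661 0.024     ] -2.7110903153439647
[0.61388306 0.37642592 0.026     ]
[0.6413769 0.2383398 0.026    ]
[0.43487378 0.19808347 0.026     ]
[0.4096509  0.33713621 0.02      ]
[0.52494616 0.28749635 0.0245    ]
```

View pics/c_cs.png

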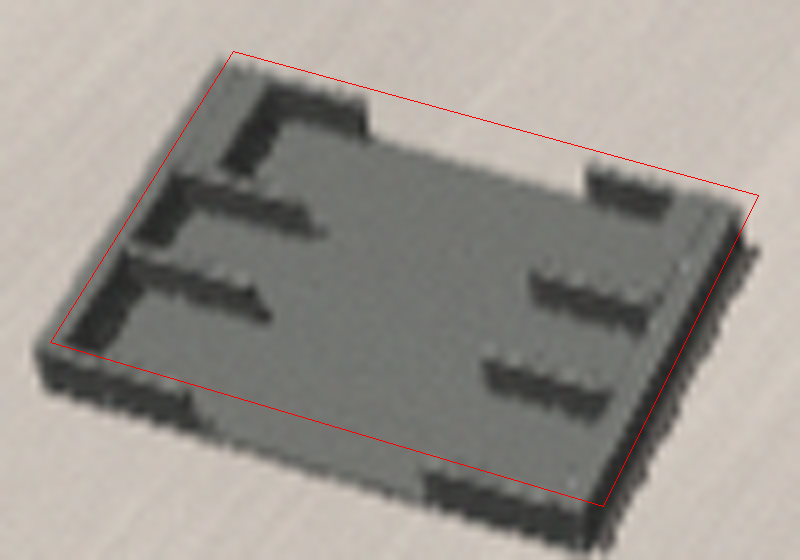

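View pics/c_ct.png

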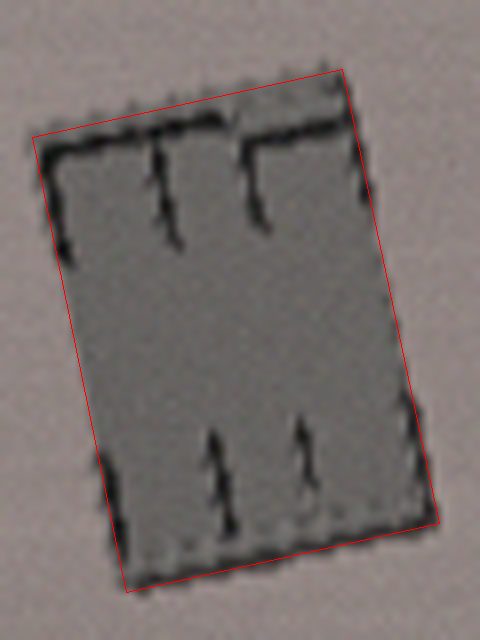

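```bash
python3 - <<'E'
from m import *
S=load('side0')
Q=lambda u,v:px2w(S,150+(u+.5)/8-.5,245+(v+.5)/8-.5,.026)
c=[Q(225,62),Q(745,203),Q(590,515),Q(38,350)]
names='c?'
for x in c: print(x.round(4))
print(np.mean(c,0))
go([.514,.3312,.075],-1.381)
E
```

```text
[0.6411 0.242  0.026 ]
[0.4356 0.2019 0.026 ]
[0.4081 0.3431 0.026 ]
[0.6161 0.3825 0.026 ]
[0.52519031 0.29235492 0.026     ]
t 10.18 pos [0.5265 0.1227 0.0069] jaw -1.185 j6 1.27 gap 0.392 F [-0.2  0.3  7.2]
tool shift [-0.067  -0.0681 -0.1979] spin 0.1958 world shift [-0.0125  0.2085  0.0681] steps 6.0 2.0
```

>>> jog_arm:
  moves: [0.3,0,-0.02,0,0,0.3,0,-0.03,0,0,0.3,-0.007,-0.02,-0.02,0,0.3,-0.013,0,-0.037,0,0.3,-0.013,0,-0.037,0,0.3,-0.013,0,-0.037,0,0.3,-0.013,0,-0.037,0,0.3,-0.009,0,-0.03,0]
  grip_force: 45

```text
time: 10.85
eef_pos: [0.5136, 0.3342, 0.0757]
eef_rot: [-0.136, 0.694, -0.694, 0.136]
force: [1.0, 0.4, -3.1]
finger_gap: 0.393
```

```bash
python3 - <<'E'
from m import *
go([.5145,.3335,.055],-1.381)
E
```

```text
t 10.85 pos [0.5136 0.3342 0.0757] jaw -1.184 j6 1.64 gap 0.393 F [ 1.   0.4 -3.1]
tool shift [-0.0006  0.0207  0.001 ] spin 0.1966 world shift [ 0.0009 -0.0007 -0.0207] steps 1.0 2.0
```

>>> jog_arm:
  moves: [0.3,0,0,0,0.098,0.3,0,0,0,0.098,0.3,0,0.01,0,0,0.3,0,0.01,0,0,0.3,0,0.01,0,0,0.3,0,0,0,0,0.3,0,0,0,0,0.3,0,0,0,0]

```text
time: 11.52
eef_pos: [0.5144, 0.3313, 0.0455]
eef_rot: [0.067, -0.704, 0.704, -0.067]
force: [0.3, 0.5, -2.0]
finger_gap: 0.397
```

```bash
python3 -c "
from m import *
go([.5145,.3335,.055],-1.381)
snap('side','s10');snap('top','t10')
crop('s10',140,220,250,320,7,'c_s10');crop('t10',150,150,230,240,7,'c_t10')"
```

```text
t 11.52 pos [0.5144 0.3313 0.0455] jaw -1.381 j6 1.83 gap 0.397 F [ 0.3  0.5 -2. ]
tool shift [-0.0005 -0.0095 -0.0022] spin 0.0001 world shift [0.0001 0.0022 0.0095] steps 1.0 1.0
```

View pics/c_s10.png

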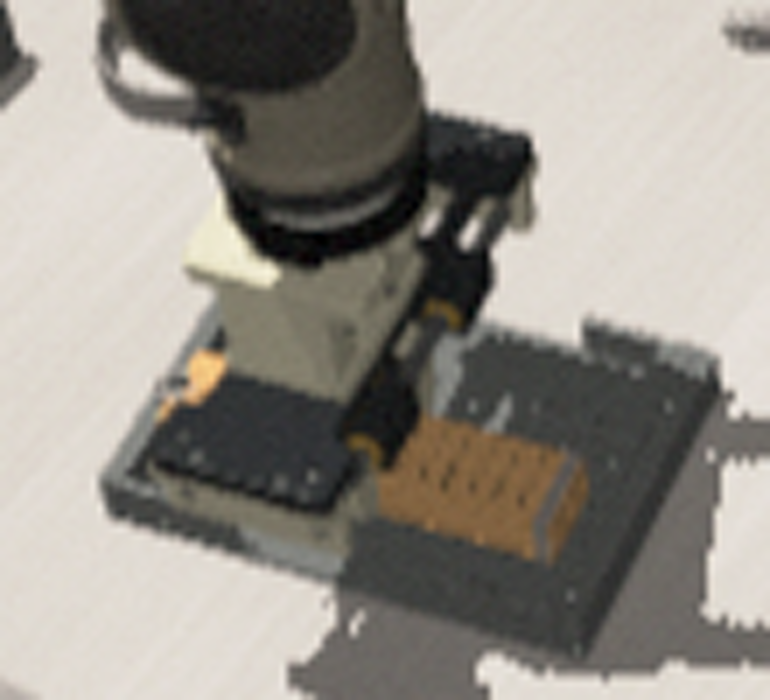

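View pics/c_t10.png

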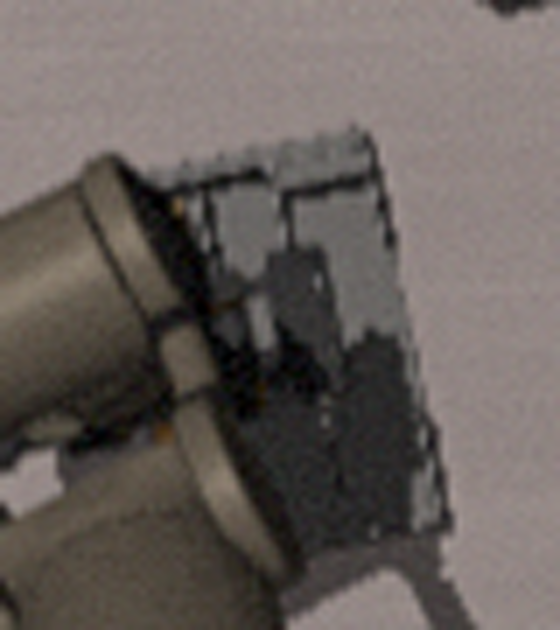

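```bash
cat >> m.py <<'E'
def box(s,fn,out,roi,k,boxes):
    im=cv2.imread('pics/'+fn+'.png')[roi[1]:roi[3],roi[0]:roi[2]]; im=cv2.resize(im,None,fx=k,fy=k,interpolation=cv2.INTER_CUBIC)
    for (pose,x0,x1,y0,y1,z0,z1,col) in boxes:
        q=xf(pose,[[x0,y0],[x1,y0],[x1,y1],[x0,y1]])
        U=[((np.array([w2px(s,np.r_[a,z]) for a in q])-[roi[0],roi[1]]+.5)*k).astype(int) for z in(z0,z1)]
        for u in U: cv2.polylines(im,[u],True,col,1)
        for a,b in zip(*U): cv2.line(im,tuple(map(int,a)),tuple(map(int,b)),col,1)
    cv2.imwrite('pics/'+out+'.png',im)
E
python3 - <<'E'
from m import *
st,M,a=tool(); s=load('s10'); y=a-np.pi/2
p=[*st['eef_pos'][:2],y]
box(s,'s10','ov10',(140,220,250,320),7,[(p,-.0895,.0895,-.0185,.0185,.0386,.0626,(255,0,0)),([.525,.2924,.191],-.106,.106,-.072,.072,0,.026,(0,0,255))])
E
```

```text
(no output)
```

View pics/ov10.png

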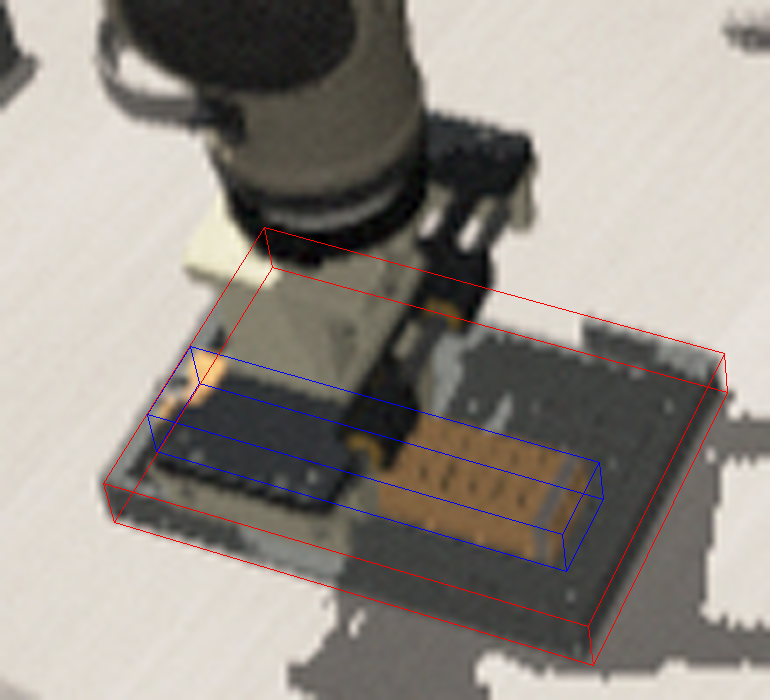

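Side-view overlay: the rule lines up laterally with the TCP, and its middle sits about 4 mm from the grip towards the knuckle. The two cameras differ by about 3 mm on the case's y, so I take the middle: shift world (-0.0025, +0.0025).

```bash
python3 -c "
from m import *
go([.5119,.3338,.032],-1.381)"
```

```text
t 11.62 pos [0.5147 0.3315 0.0461] jaw -1.381 j6 1.83 gap 0.393 F [ 1.1  0.5 -2.9]
tool shift [ 0.0023  0.0141 -0.0027] spin 0.0 world shift [-0.0028  0.0023 -0.0141] steps 1.0 1.0
```

>>> jog_arm:
  moves: [0.3,0.0023,0,-0.0027,0,0.3,0,0.007,0,0,0.3,0,0.007,0,0,0.3,0,0,0,0,0.3,0,0.004,0,0,0.3,0,0.004,0,0,0.3,0,0,0,0,0.3,0,0,0,0]

```text
time: 12.28
eef_pos: [0.5113, 0.3337, 0.0233]
eef_rot: [0.067, -0.704, 0.704, -0.067]
force: [0.4, 0.2, -2.7]
finger_gap: 0.393
```

```bash
python3 -c "
from m import *
go([.5119,.3338,.011],-1.381)
s=snap('side','s11')
box(s,'s11','ov11',(140,220,250,320),7,[])"
```

```text
t 12.28 pos [0.5113 0.3337 0.0233] jaw -1.381 j6 1.83 gap 0.393 F [ 0.4  0.2 -2.7]
tool shift [-0.0006  0.0123  0.    ] spin -0.0 world shift [ 0.0006  0.0001 -0.0123] steps 1.0 1.0
```

View pics/ov11.png

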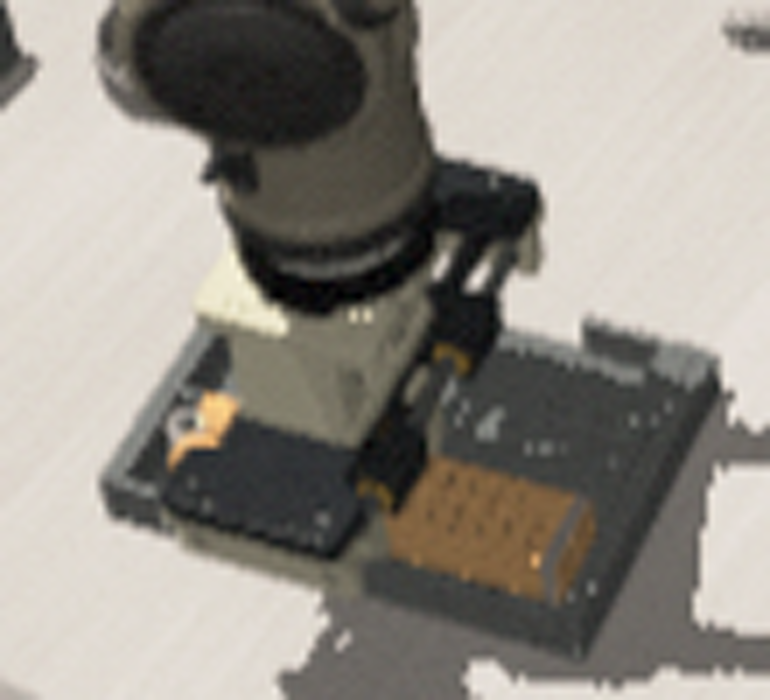

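The underside is already below the wall tops with no contact force. Lowering to the floor and releasing.

>>> jog_arm:
  moves: [0.3,0,0.005,0,0,0.3,0,0.005,0,0,0.3,0,0.002,0,0,0.3,0,0,0,0,0.3,0,0,0,0,0.55,0,0,0,0,0.55,0,0,0,0,0.55,0,0,0,0]

```text
time: 13.0
eef_pos: [0.5118, 0.334, 0.0121]
eef_rot: [-0.067, 0.704, -0.704, 0.067]
force: [-0.2, -0.3, -0.3]
finger_gap: 0.539
```

```bash
python3 -c "
from m import *
go([.48,-.0,.1],-1.5)"
```

```text
t 13.0 pos [0.5118 0.334  0.0121] jaw -1.381 j6 1.83 gap 0.539 F [-0.2 -0.3 -0.3]
tool shift [ 0.0942 -0.088   0.322 ] spin 0.119 world shift [-0.0318 -0.334   0.0879] steps 9.0 1.0
```

>>> jog_arm:
  moves: [0.55,0,-0.02,0,0,0.55,0,-0.035,0,0,0.8,0,-0.035,0.01,0,1,0.008,0,0.03,0,1,0.011,0,0.04,0,1,0.011,0,0.04,0,1,0.011,0,0.04,0.06,1,0.011,0,0.04,0.06]

```text
time: 13.67
eef_pos: [0.4957, 0.1263, 0.1023]
eef_rot: [0.023, -0.707, 0.707, -0.025]
force: [0.4, -0.5, -0.1]
finger_gap: 0.934
```

```bash
python3 -c "
from m import *
go([.4822,-.022,.08],-1.616)
s=snap('side','s12');snap('top','t12')
crop('s12',140,220,250,320,7,'c_s12');crop('t12',150,150,230,240,7,'c_t12')"
```

```text
t 13.67 pos [0.4957 0.1263 0.1023] jaw -1.503 j6 1.6 gap 0.934 F [ 0.4 -0.5 -0.1]
tool shift [0.0236 0.0223 0.147 ] spin 0.1129 world shift [-0.0135 -0.1483 -0.0223] steps 4.0 1.0
```

View pics/c_s12.png

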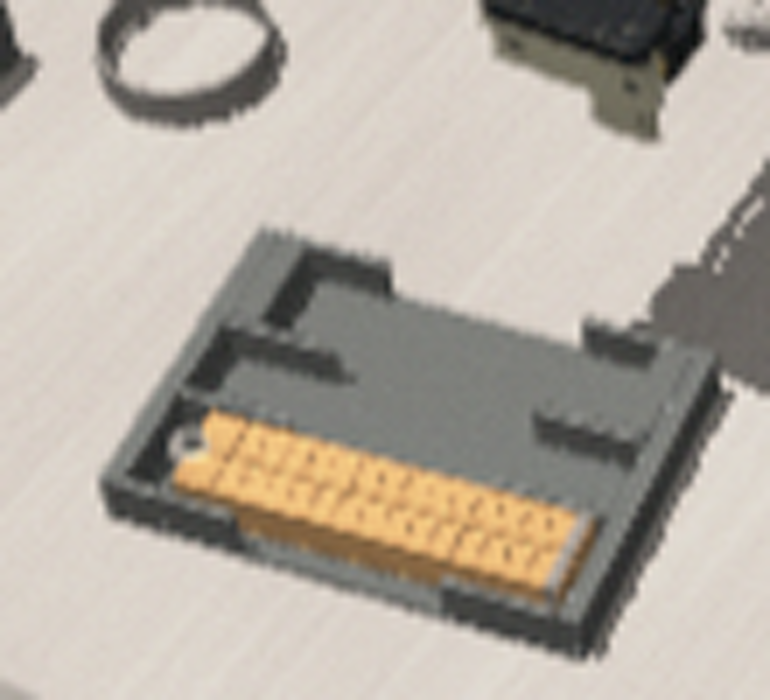

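View pics/c_t12.png

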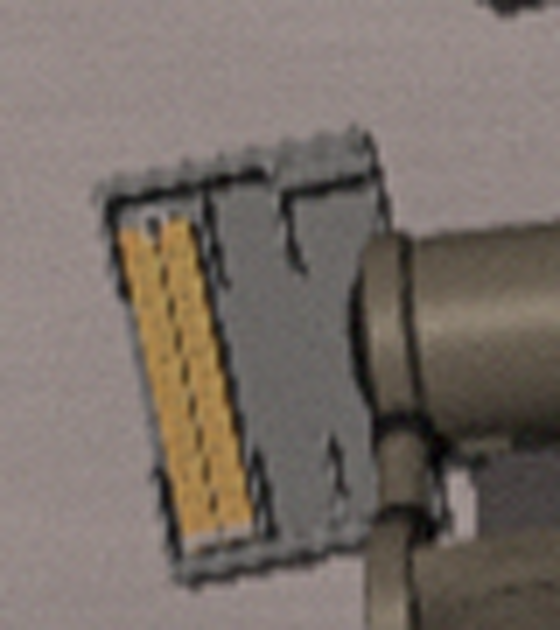

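The rule is shut and flat on the floor of the long compartment in both views. Now the thermometer.

>>> jog_arm:
  moves: [1,0.005,0,0.03,0,1,0.006,0,0.034,0,1,0.006,0,0.034,0,1,0.004,0.01,0.025,0,1,0,0.01,0.005,0.056,1,0,0,0,0.056,1,0,0,0,0,1,0,0,0,0]

```text
time: 14.43
eef_pos: [0.484, -0.001, 0.082]
eef_rot: [-0.014, -0.707, 0.707, 0.014]
force: [-0.3, 0.5, 0.5]
finger_gap: 1.001
```

```bash
python3 -c "
from m import *
go([.4822,-.022,.005],-1.616)
s=snap('side','s13');snap('top','t13')
crop('s13',210,140,330,240,6,'c_s13')"
```

```text
t 14.43 pos [ 0.484 -0.001  0.082] jaw -1.611 j6 1.45 gap 1.001 F [-0.3  0.5  0.5]
tool shift [0.0011 0.077  0.0211] spin 0.0051 world shift [-0.0018 -0.021  -0.077 ] steps 2.0 1.0
```

View pics/c_s13.png

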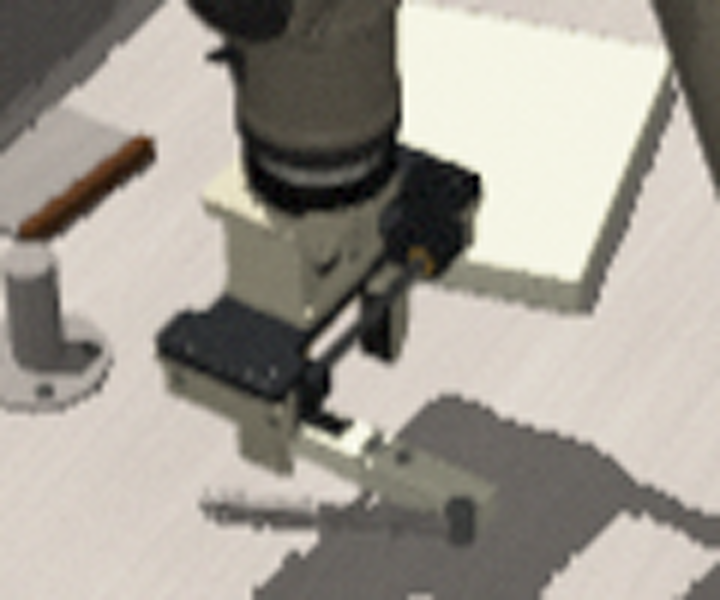

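>>> jog_arm:
  moves: [1,0.001,0,0.021,0,1,0,0.025,0,0,1,0,0.025,0,0,1,0,0.018,0,0,1,0,0.0085,0,0,1,0,0,0,0,0.9,0,0,0,0,0.8,0,0,0,0]
  grip_force: 15

```text
time: 15.2
eef_pos: [0.4827, -0.0221, 0.0063]
eef_rot: [-0.015, -0.707, 0.707, 0.014]
force: [0.0, 0.0, 0.6]
finger_gap: 0.902
```

>>> jog_arm:
  moves: [0.72,0,0,0,0,0.66,0,0,0,0,0.6,0,0,0,0,0.54,0,0,0,0,0.48,0,0,0,0,0.42,0,0,0,0,0.36,0,0,0,0,0.3,0,0,0,0]
  grip_force: 25

```text
time: 15.87
eef_pos: [0.4819, -0.0224, 0.0053]
eef_rot: [-0.015, -0.707, 0.707, 0.015]
force: [0.6, -3.5, 5.3]
finger_gap: 0.353
```

>>> jog_arm:
  moves: [0.25,0,0,0,0,0.25,0,0,0,0,0.25,0,0,0,0,0.25,0,0,0,0,0.25,0,0,0,0,0.25,0,0,0,0,0.25,0,0,0,0,0.25,0,0,0,0]
  grip_force: 30

```text
time: 16.53
eef_pos: [0.4819, -0.0224, 0.0053]
eef_rot: [-0.015, -0.707, 0.707, 0.015]
force: [0.2, -4.4, 5.4]
finger_gap: 0.35
```

```bash
python3 -c "
from m import *
go([.4822,-.022,.08],-1.616)
s=snap('side','s14');snap('top','t14')
crop('s14',210,140,330,240,6,'c_s14');crop('t14',240,160,320,240,7,'c_t14')"
```

```text
t 16.53 pos [ 0.4819 -0.0224  0.0053] jaw -1.613 j6 1.41 gap 0.35 F [ 0.2 -4.4  5.4]
tool shift [-0.0003 -0.0747 -0.0004] spin 0.003 world shift [0.0003 0.0004 0.0747] steps 2.0 1.0
```

View pics/c_s14.png

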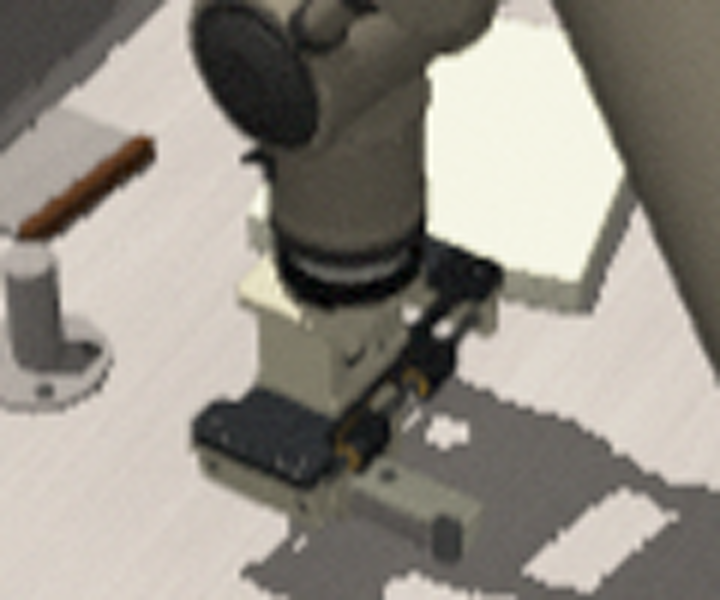

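View pics/c_t14.png

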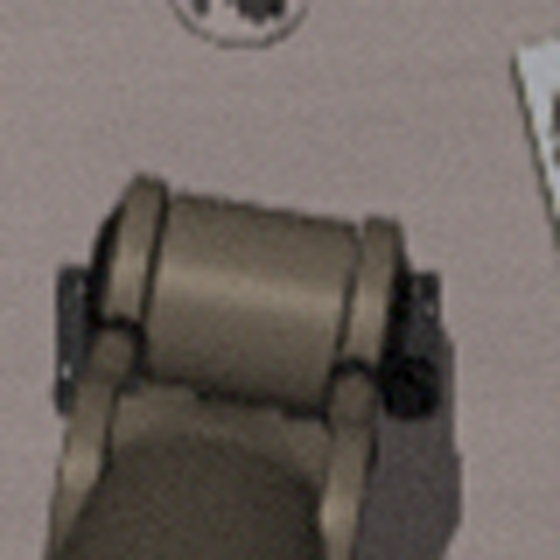

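Gap 32–33 mm, so the thermometer is shut. Carrying it to the short compartment.

>>> jog_arm:
  moves: [0.25,0,-0.02,0,0,0.25,0,-0.03,0,0,0.25,0,-0.025,-0.01,0,0.25,-0.005,0,-0.03,0,0.25,-0.007,0,-0.04,0,0.25,-0.007,0,-0.04,0,0.25,-0.007,0,-0.04,0,0.25,-0.007,0,-0.04,0]
  grip_force: 35

```text
time: 17.3
eef_pos: [0.5219, 0.1785, 0.0793]
eef_rot: [0.014, 0.707, -0.707, -0.016]
force: [1.1, -0.6, -2.4]
finger_gap: 0.349
```

>>> jog_arm:
  moves: [0.25,-0.005,0,-0.035,0,0.25,-0.002,0,-0.025,0,0.25,0,0,-0.01,0,0.25,0,0,0,-0.116,0.25,0,0.01,0,-0.116,0.25,0,0.015,0,0,0.25,0,0.015,0,0,0.25,0,0,0,0]

```text
time: 17.97
eef_pos: [0.53, 0.2448, 0.0366]
eef_rot: [0.07, -0.703, 0.704, -0.064]
force: [-0.4, -0.6, -2.0]
finger_gap: 0.351
```

```bash
python3 -c "
from m import *
go([.533,.2458,.04],-1.381)
st,M,a=tool()
s=snap('side','s15');snap('top','t15')
crop('s15',140,220,250,320,7,'c_s15')
p=[*st['eef_pos'][:2],a+np.pi/2]; z=st['eef_pos'][2]-.0053
box(s,'s15','ov15',(140,220,250,320),7,[(p,-.075,.075,-.0165,.0165,z,z+.024,(255,0,0)),([.525,.2924,.191],-.106,.106,-.072,.072,0,.026,(0,0,255))])"
```

```text
t 17.97 pos [0.53   0.2448 0.0366] jaw -1.381 j6 1.68 gap 0.351 F [-0.4 -0.6 -2. ]
tool shift [-0.0031 -0.0034 -0.0005] spin -0.0003 world shift [0.003  0.001  0.0034] steps 1.0 1.0
```

View pics/c_s15.png

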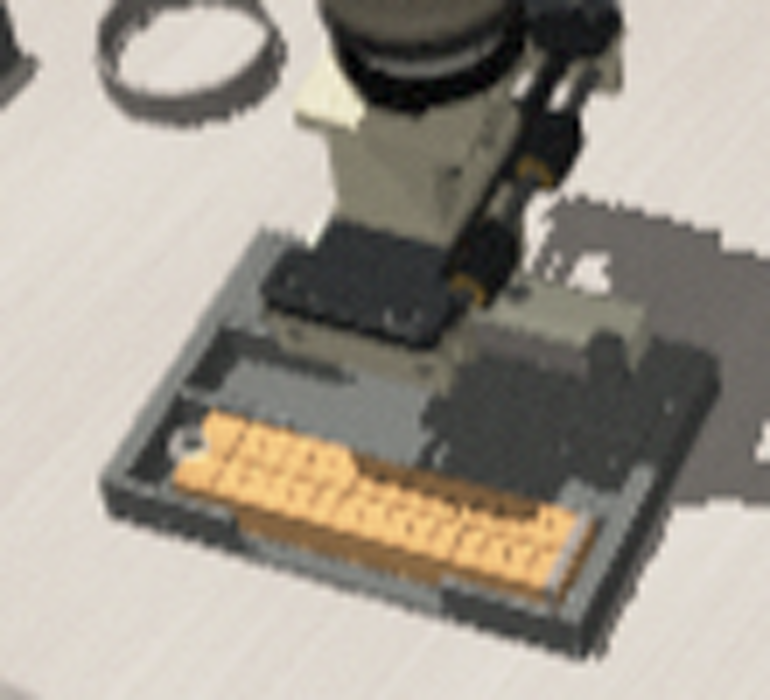

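View pics/ov15.png

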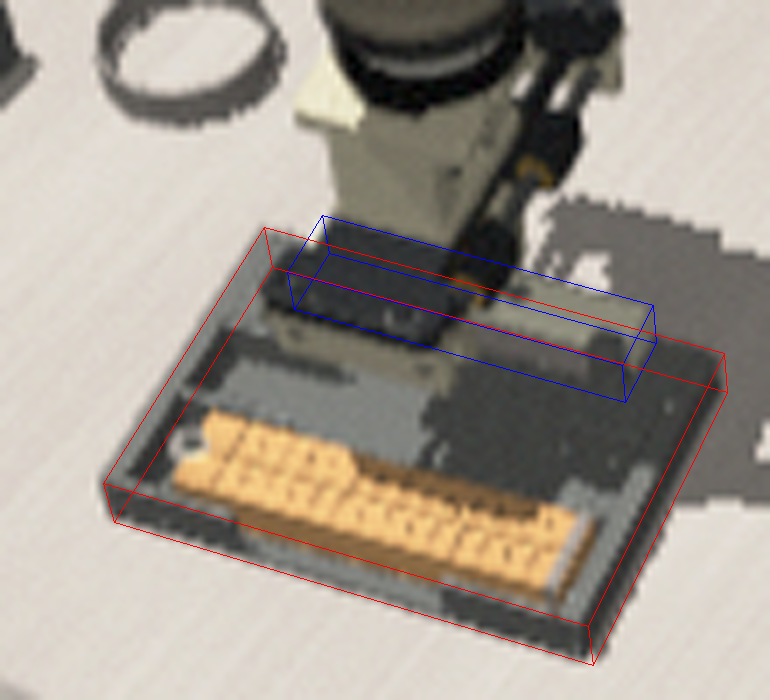

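>>> jog_arm:
  moves: [0.25,-0.0025,0,-0.0005,0,0.25,0,0.004,0,0,0.25,0,0.004,0,0,0.25,0,0.004,0,0,0.25,0,0.004,0,0,0.25,0,0,0,0,0.25,0,0,0,0,0.25,0,0,0,0]

```text
time: 18.73
eef_pos: [0.5355, 0.2469, 0.0242]
eef_rot: [0.067, -0.704, 0.704, -0.067]
force: [0.1, -0.1, -1.3]
finger_gap: 0.346
```

```bash
python3 -c "
from m import *
go([.533,.2458,.0098],-1.381)
s=snap('side','s16')
crop('s16',140,220,250,320,7,'c_s16')"
```

```text
t 18.73 pos [0.5355 0.2469 0.0242] jaw -1.381 j6 1.68 gap 0.346 F [ 0.1 -0.1 -1.3]
tool shift [0.0026 0.0144 0.0006] spin 0.0 world shift [-0.0025 -0.0011 -0.0144] steps 1.0 1.0
```

View pics/c_s16.png

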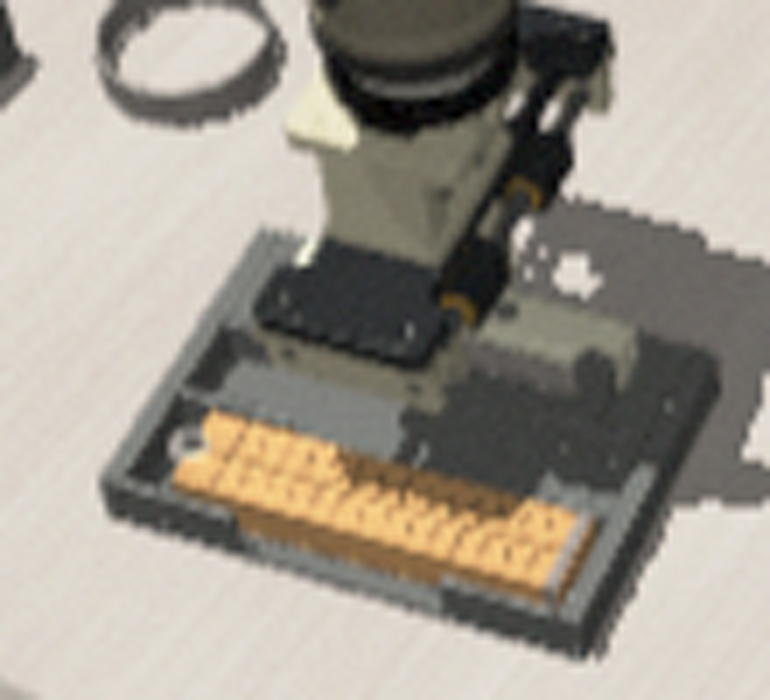

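>>> jog_arm:
  moves: [0.25,0.0026,0,0.0006,0,0.25,0,0,0,0,0.25,0,0.005,0,0,0.25,0,0.004,0,0,0.25,0,0.003,0,0,0.25,0,0.0015,0,0,0.25,0,0,0,0,0.25,0,0,0,0]

```text
time: 19.45
eef_pos: [0.533, 0.2457, 0.0105]
eef_rot: [0.067, -0.704, 0.704, -0.067]
force: [-0.1, -0.7, -1.4]
finger_gap: 0.348
```

```bash
python3 -c "
from m import *
go([.533,.2458,.0098],-1.381)
s=snap('side','s17')
crop('s17',140,220,250,320,7,'c_s17')"
```

```text
t 19.45 pos [0.533  0.2457 0.0105] jaw -1.381 j6 1.68 gap 0.348 F [-0.1 -0.7 -1.4]
tool shift [-0.0001  0.0007 -0.0001] spin -0.0 world shift [ 0.      0.0001 -0.0007] steps 1.0 1.0
```

View pics/c_s17.png

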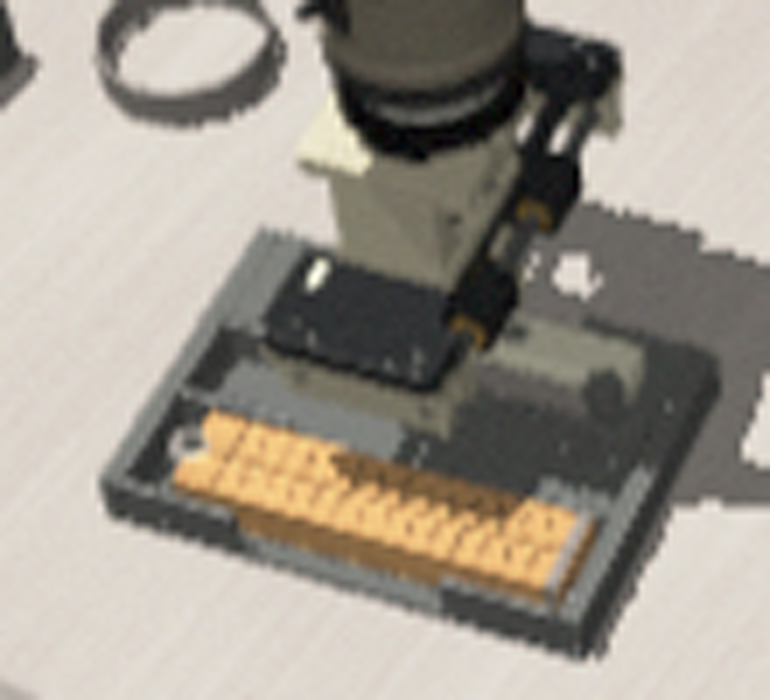

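>>> jog_arm:
  moves: [0.25,0,0.0008,0,0,0.25,0,0,0,0,0.5,0,0,0,0,0.5,0,0,0,0,0.5,0,0,0,0,0.5,0,-0.01,0,0,0.5,0,-0.025,0,0,0.5,0,-0.04,0,0]

```text
time: 20.17
eef_pos: [0.5307, 0.2449, 0.0831]
eef_rot: [0.07, -0.703, 0.704, -0.064]
force: [0.8, 1.1, 0.0]
finger_gap: 0.495
```

>>> jog_arm:
  moves: [0.5,0,-0.04,0,0,0.5,0,-0.02,0.02,0,0.5,0,0,0.04,0,0.5,0,0,0.04,0,0.5,0,0,0.04,0,0.5,0,0,0.04,0,0.5,0,0,0.03,0,0.5,0,0,0.015,0]

```text
time: 20.83
eef_pos: [0.5761, 0.0209, 0.146]
eef_rot: [0.065, -0.704, 0.705, -0.066]
force: [-0.0, -0.4, -0.3]
finger_gap: 0.499
```

```bash
python3 -c "
from m import *
s=snap('side','s18');t=snap('top','t18')
crop('s18',140,220,250,320,7,'c_s18');crop('t18',150,150,230,240,7,'c_t18')
go([.5,0,.15],-1.381)"
```

```text
t 20.93 pos [0.576  0.022  0.1458] jaw -1.385 j6 1.29 gap 0.499 F [-0.   0.6 -0.7]
tool shift [ 0.0788 -0.0043  0.0076] spin -0.0039 world shift [-0.076  -0.022   0.0042] steps 2.0 1.0
```

View pics/c_s18.png

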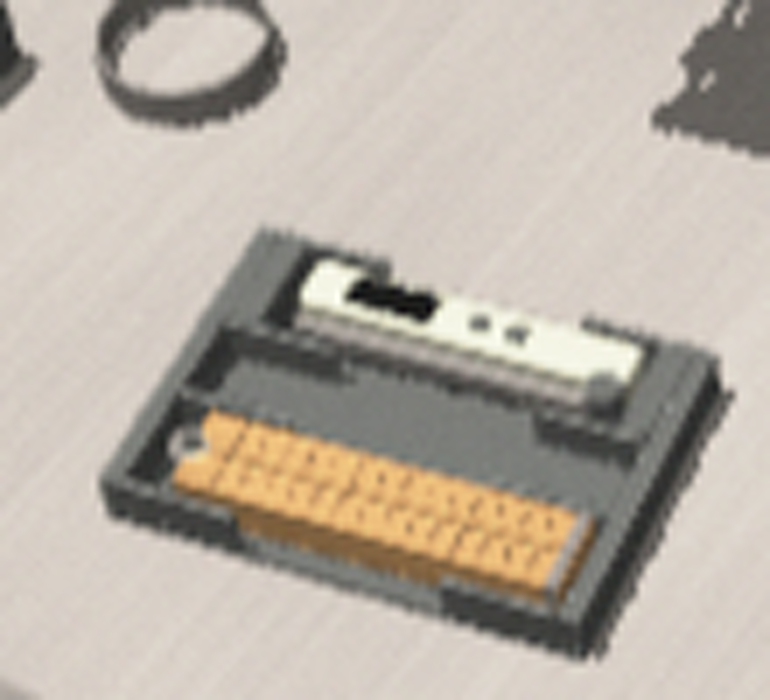

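View pics/c_t18.png

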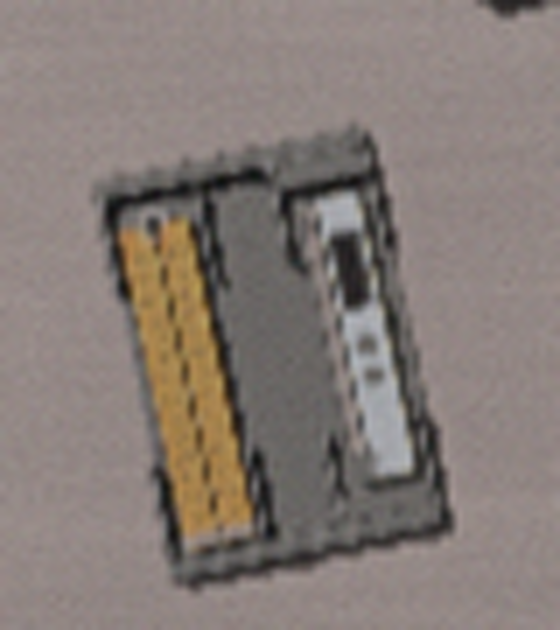

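View pics/t18.png

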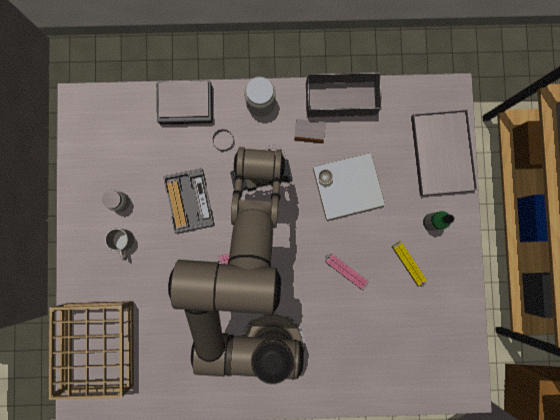

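Both tools are in place. One last numeric check that the rule and thermometer lie flat: I compare the top-view and side-view lengths and the gaps to the end walls.

```bash
python3 - <<'E'
from m import *
s=load('s18'); C=[.525,.2924,.191]
def slot(y,l): return (C,-l/2,l/2,y-.023,y+.023,.004,.026,(0,0,255))
cr=np.array([C[0],C[1]])
r=[*xf(C,[[-.0035,.0455]])[0],.19]; t=[*xf(C,[[-.001,-.045]])[0],.19]
box(s,'s18','ov18',(140,220,250,320),7,[slot(.045,.192),slot(-.045,.164),(r,-.0895,.0895,-.0185,.0185,.004,.028,(255,0,0)),(t,-.075,.075,-.0165,.0165,.004,.028,(0,160,0))])
E
```

```text
(no output)
```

View pics/ov18.png

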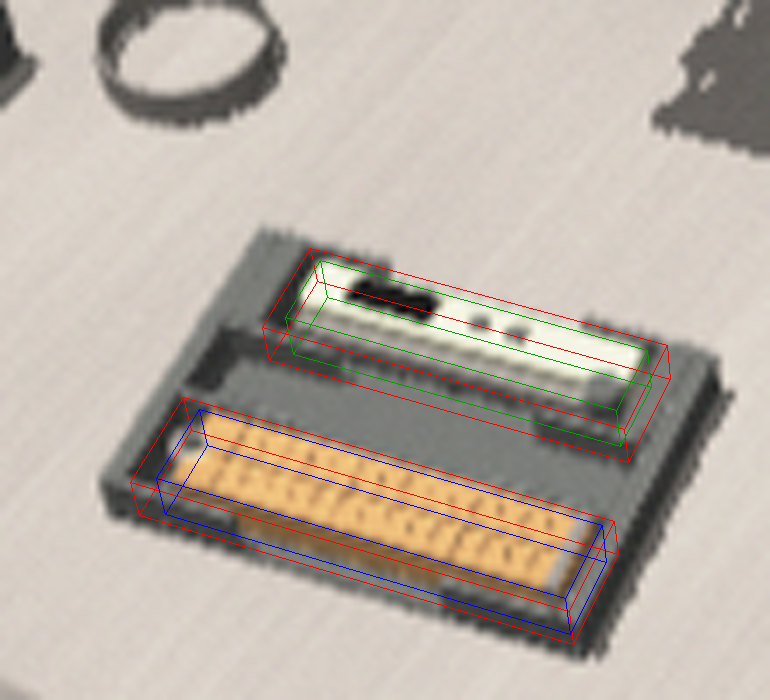

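```bash
python3 -c "
from m import *
print(arm.close_job(), arm.read_state()['time'])"
```

```text
the job is handed in; nothing more can be done
the job is handed in; nothing more can be done
```

Both tools are folded shut and lying flat, right side up, in the case: the rule in the long compartment and the thermometer in the short one. I handed the job in at about 21 s of the 72 s allowed.

**Rule:** I gripped its first leg near the hinge and carried it over the ramekin. Pushing the free leg against the post folded it from about 2.36 to 0.4 rad. I then laid it on the table, squeezed both legs shut (jaw gap 36 mm) and lowered it in with no wall contact felt.

**Thermometer:** I squeezed it shut in one grip (jaw gap 32–33 mm) and lowered it in.

**Last checks:**
- The top and side views show both tools level in their compartments. In the top view nothing else on the board or table looks moved; the arm hides part of one pink decoy.
- The jaw readings run just under the nominal folded widths (37 and 33 mm). The bare 18 mm leg also read low, at about 17.5 mm, so I take both tools as fully shut.
- The two cameras disagreed by about 5 mm on the case's y position (some 3–4 mm once checked against the robot), so I aimed between them.
- The rule sits a few millimetres towards the near end wall of its compartment, but it looks level and on the floor.

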